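# Set out a buyer's sample tray of dried root

### The job

Set out the sample tray: tuck one long edge of the pale board under the metal lip at the tray's back and lower its front edge until it lies flat in the tray. Then, seen with the lip at the back, lay the round root slice on the board directly left of the grip block and the long slice directly right of it, pointing front to back, each midway between block and side edge. Stand the red marker on the middle of the round slice and the blue one on the middle of the long slice, and leave the jar, weight and spoon alone.

Things in the scene. Friction and masses are not known exactly. Their poses are not given: they have to be found in the camera images.
- tray: Fixed dark wooden tray, 174 (x) by 228 (y) mm; origin: centre of its underside, on the bench; x to its back (away from the robot), y to its left. Recess 158 by 212, floor 5 above the bench; front and side rims 8 wide, top at 13. Metal lip along the whole back, from x = +63 to the back wall at x = +79: underside at 21, top 26. Only 142 is open in front of the lip, so the board will not drop in flat.
- board_block (a point): Loose pale board, 150 (x) by 200 (y) by 8 mm, with a dark grip block in its middle, 30 (x) by 20 (y), rising 46 above the board; 220 g, balanced at the block. Point: the block's centre, 31 above the board's underside; x along the 150 side. Starts flat on the bench. Seated in the tray: 4 play fore and aft, 6 each side, its top at 13 (flush with the rims), the point at 36.
- round_center (a point): Loose round slice of dried root, cream top with brown flecks and dark bark edge, 54 mm diameter, 16 thick, about 30 g; the point is its centre, 8 above its underside; z up.
- long_center (a point): Loose long slice of dried root, same look, 100 (x) by 34 (y) by 16 mm thick, about 45 g; the point is its centre, 8 above its underside; x along its length.
- red_marker_center (a point): Loose red upright cylinder, the red marker, 28 mm diameter, 24 high, about 20 g; the point is its centre, 12 above its underside.
- blue_marker_center (a point): Loose blue upright cylinder, the blue marker, 28 mm diameter, 24 high, about 20 g; the point is its centre, 12 above its underside.
- jar: Bystander: closed amber glass jar, 56 mm diameter, 75 high, beyond the work; origin at the centre of its underside.
- weight: Bystander: brass scale weight, 40 mm diameter, 46 high, beyond the work; origin at the centre of its underside.
- scoop: Bystander: spoon with a wooden handle and round metal bowl, lying on the bench beyond the work, less than 40 mm high; origin near its middle on the bench.

How it is judged:
By the outcome, as a careful person would: the job done as asked, in the order asked, and still so for the second after the job is handed in, with the robot touching nothing.
It also fails if it takes over 144 s, if anything falls off the work surface, if the arm or the gripper's body presses on something with over 40 N, if the wrist force passes 120 N, or if a joint passes its speed limit or range.

### The arm

A 6-joint arm with a two-finger parallel gripper is mounted at the origin on the work surface. World frame = base frame: x ahead of the robot, y to its left, z up, the work surface at z = 0. Lengths are in m, angles in degrees, forces in N, time in s.
With the tool pointing down it reaches from about 0.375 to 0.9 m from the base axis. Payload 3.1 kg.
Tool frame: the origin (TCP) lies midway between the tips of the shut fingers; the grasp point (between the pads) lies 19 mm behind it; z points along the fingers, y is the direction in which the jaws open and shut (so a half turn about z gives the same grasp; the last joint's range is limited). The gripper opens to 87 mm and grips with 3 to 60 N. Pads are 19 mm wide; open, the fingers measure 117 mm over their backs; the gripper's body (75 mm by 190 mm) begins 51 mm behind the grasp point.
Start: joints at [61.965, 30.224, 82.088, -0, 67.689, -10.227], TCP at [0.191, 0.595, 0.223] pointing down, gripper open.
Joint ranges: [-176.69, 176.69], [-43.24, 126.21], [12.49, 139.97], [-82, 262], [0, 151.66], [-163.58, 163.58]. Speed limits (degrees/s): [159.86, 159.86, 180, 180, 180, 180].

### API

Orientations are given as a 3x3 rotation matrix whose columns are the frame's x, y, z axes.
In Python, from station import arm gives the robot as it stands.
- The arm moves only by the shell command python3 -m crank 'ROWS'. ROWS is JSON, a list of rows, each an object of numbers: "x", "y", "z": the shift along the tool's x, y, z in m; "ax", "ay", "az": the turn, a rotation vector about the tool's x, y, z in rad; "gripper": the closure in counts, from 0 (fully open) to 255 (shut). In form: [{"x": .., "y": .., "z": .., "ax": .., "ay": .., "az": .., "gripper": ..}, ...]. A call has 1 to 8 rows; each row is the pose to reach, as a shift and turn from the pose commanded when the call began, along the tool's axes at that moment; what a row does not reach only later rows make up. A row lasts 1/10 s, in which the tool goes at most 50 mm and 8.59 degrees, less where a joint would pass 70% of its speed; a pose out of reach is approached as far as the arm can. A call with a gripper value outside its range is refused whole. The fingers move at their own pace and stop on an object; the grip force is fixed at half the most. Time passes only in rows, so rows that repeat a pose let the fingers close. It gives the time, the measured TCP pose, the force and the opening at its end, in the units of the state.
- arm.read_state(): the state, without advancing time (a new reading comes with each control period).
- arm.snapshot(name): name is "scene" or "top" or "wrist"; returns (picture, depth): 384x512x3 uint8, red, green, blue; 384x512 float32, m along the optical axis (not along the pixel's ray), 0 where there is no reading.
- arm.get_calibration(name): a dict with "mtx" (3x3 intrinsics, pixels), "world_to_cam" (4x4, takes a point from world to camera coordinates). Camera axes: x right, y down, z forward; pixel columns grow to the right and rows downward; lengths in m; the calibration is good to about 2 mm. A picture is of the moment at which its call begins: read the wrist's pose just before it. get_calibration takes no time and is no camera call; for the wrist camera it gives the pose at the moment of the call.
- arm.close_job(): hands the job in, once; it reports no verdict.
Trained networks look in the newest picture that a camera, given by its name, has taken for a name from the list of things; names that differ only in an ending like _2 or _b are one class to them, and where a whole thing is asked for, a point or a joint stands for the part that bears it (a point fixed in the world has none). Each returns a list of dicts, best first, with "conf" (0 to 1); they miss things now and then, are a little off and sometimes report something else, mostly with a low value. They report only what shows in the picture. A call takes as long as a camera call.
- arm.find_in(camera, name): "box" ([centre column, centre row, width, height] in pixels, round what is visible of it).
The state is a dict: "time": time; "joint_pos": joint angles; "qd": joint speeds; "joint_efforts": joint torques, N m; "eef_pos": TCP position; "tcp_rot": TCP orientation; "force": force on the tool from outside, world axes, zero at the start; "ft_torque": the same for the moment, N m; "opening": finger opening in m.
Only numpy, scipy, OpenCV 4.12 (cv2) and the standard library are available. Lean on these libraries where they do the work, as an engineer would, in place of code of your own. Each camera call takes 0.05 s, during which the arm holds its last target.

## Working session

There is one attempt and no reset: what is moved stays moved. The work goes in short steps, Python scripts to look and compute and a shell command to move; the robot and the scene stay as the last step left them, time stands still between calls to the robot, and variables do not carry over. Pictures are saved under pics/ and viewed, and the job is handed in when it is done.

```bash
ls; mkdir -p pics
cat > h.py <<'E'
import numpy as np, cv2
from station import arm
def save(img,n): cv2.imwrite(f'pics/{n}.png',cv2.cvtColor(img,cv2.COLOR_RGB2BGR))
E
python3 - <<'E'
from h import *
s=arm.read_state(); print({k:np.round(v,4).tolist() for k,v in s.items()})
for c in ['scene','top']:
    p,d=arm.snapshot(c); save(p,c+'0'); cal=arm.get_calibration(c); np.savez(c+'0.npz',p=p,d=d,K=cal['mtx'],T=cal['world_to_cam'])
    print(c,np.round(cal['mtx'],1).tolist(),np.round(cal['world_to_cam'],3).tolist())
E
```

```text
pics
{'time': 0.0, 'joint_pos': [61.9651, 30.2776, 82.1557, -0.0005, 67.6895, -10.2258], 'qd': [-0.0186, -0.0565, 0.0379, 0.0257, -0.0627, 0.0038], 'joint_efforts': [0.0007, -44.0045, -17.6596, 0.0634, 0.0581, -0.0001], 'eef_pos': [0.1908, 0.5944, 0.2216], 'tcp_rot': [[-0.9521, 0.3058, -0.001], [0.3058, 0.9521, -0.0019], [0.0004, -0.0021, -1.0]], 'force': [-0.0824, 1.0204, -0.1015], 'ft_torque': [-0.0019, -0.0167, -0.0153], 'opening': 0.0872}
scene [[404.3, 0.0, 250.8], [0.0, 404.3, 189.7], [0.0, 0.0, 1.0]] [[-0.605, 0.797, 0.004, 0.367], [0.561, 0.429, -0.708, -0.294], [-0.565, -0.426, -0.706, 1.144], [0.0, 0.0, 0.0, 1.0]]
top [[417.2, 0.0, 259.0], [0.0, 417.2, 190.6], [0.0, 0.0, 1.0]] [[0.007, -1.0, -0.028, 0.004], [-0.988, -0.003, -0.156, 0.609], [0.156, 0.028, -0.987, 0.811], [0.0, 0.0, 0.0, 1.0]]
```

View pics/scene0.png

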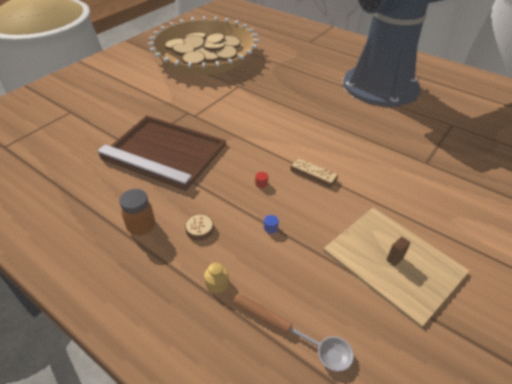

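View pics/top0.png

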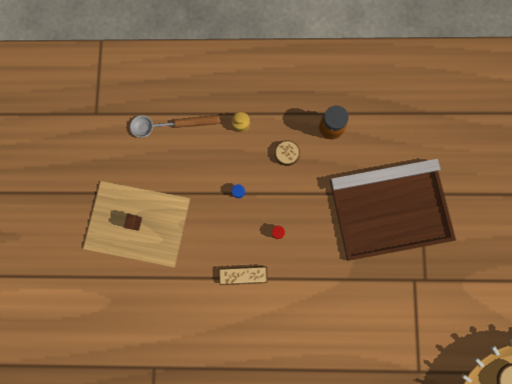

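The top view shows everything: board at (137,224), tray at (391,209) with its lip up and to the left, round slice (287,153), long slice (243,275), red (278,232), blue (238,191), jar (335,122), weight (241,121), spoon at top left.

```bash
cat >> h.py <<'E'
def cloud(p,d,K,T):
    v,u=np.mgrid[0:d.shape[0],0:d.shape[1]]
    P=np.stack([(u-K[0,2])/K[0,0]*d,(v-K[1,2])/K[1,1]*d,d],-1)
    W=(P-T[:3,3])@T[:3,:3]
    W[d<=0]=np.nan
    return W
def grab(c,n):
    cal=arm.get_calibration(c); p,d=arm.snapshot(c); save(p,n); K=cal['mtx'];T=cal['world_to_cam']
    K=np.array(K);T=np.array(T)
    np.savez(n+'.npz',p=p,d=d,K=K,T=T); return p,d,K,T,cloud(p,d,K,T)
def load(n):
    z=np.load(n+'.npz'); return z['p'],z['d'],z['K'],z['T'],cloud(z['p'],z['d'],z['K'],z['T'])
def ray(K,T,u,v,z):
    r=T[:3,:3].T@np.array([(u-K[0,2])/K[0,0],(v-K[1,2])/K[1,1],1.]); c=-T[:3,:3].T@T[:3,3]
    return c+r*(z-c[2])/r[2]
E
python3 - <<'E'
from h import *
p,d,K,T,W=load('top0')
names=['tray','board_block','round_center','long_center','red_marker_center','blue_marker_center']
for n in names: print(n,[(np.round(r['box'],1).tolist(),round(r['conf'],2)) for r in arm.find_in('top',n)][:3])
# bench check
print('bench z',np.nanmedian(W[300:340,150:350,2]),np.nanmedian(W[80:100,150:300,2]))
def rep(n,box,zmin,zmax):
    u0,v0,u1,v1=box; w=W[v0:v1,u0:u1].reshape(-1,3); m=(w[:,2]>zmin)&(w[:,2]<zmax); q=w[m]
    r=cv2.minAreaRect((q[:,:2]*1000).astype(np.float32))
    print(n,len(q),'mean',q.mean(0).round(4),'z med',np.median(q[:,2]).round(4),'rect c',np.round(r[0],1),np.round(r[1],1),round(r[2],1))
rep('board',(70,170,200,280),.004,.015)
rep('block',(70,170,200,280),.046,.070)
rep('round',(265,135,310,172),.01,.03)
rep('long',(210,255,275,295),.01,.03)
rep('red',(265,220,292,245),.018,.04)
rep('blue',(226,180,252,202),.018,.04)
rep('tray',(320,150,465,265),.009,.04)
rep('lip',(320,150,465,265),.020,.04)
rep('jar',(310,100,360,145),.06,.09)
rep('weight',(228,105,255,135),.035,.06)
rep('spoon',(120,105,222,142),.008,.06)
E
```

```text
tray [([394.2, 210.6, 129.1, 105.1], 0.6)]
board_block [([138.3, 222.2, 105.2, 83.9], 0.68)]
round_center [([288.3, 155.2, 22.8, 23.2], 0.96)]
long_center [([246.0, 275.0, 42.0, 14.4], 0.87)]
red_marker_center [([239.0, 189.5, 9.8, 14.6], 0.61)]
blue_marker_center [([238.3, 192.4, 12.8, 15.8], 0.64), ([286.3, 156.2, 23.2, 22.8], 0.4)]
bench z 0.00046983796650604064 0.00025108407700171663
board 6287 mean [0.5434 0.2695 0.0082] z med 0.0083 rect c [544.3 277.8] [232.4 284. ] 0.5
block 147 mean [0.5442 0.2693 0.0536] z med 0.0538 rect c [544.7 270. ] [20.4 29.5] 81.4
round 474 mean [ 0.6979 -0.0522  0.0163] z med 0.0164 rect c [697.9 -51.5] [51.7 52.1] 0.9
long 793 mean [0.4366 0.04   0.0164] z med 0.0165 rect c [436.6  40.3] [33.9 99.8] 3.1
red 140 mean [ 0.5263 -0.0329  0.0244] z med 0.0244 rect c [526.1 -32.7] [26.3 26.4] 71.3
blue 133 mean [0.6134 0.0522 0.0242] z med 0.0242 rect c [613.5  52. ] [25.8 26.6] 59.4
tray 2383 mean [ 0.5974 -0.2697  0.0202] z med 0.0237 rect c [ 575.9 -273.3] [174.3 229.2] 11.0
lip 1256 mean [ 0.6489 -0.2588  0.0265] z med 0.0266 rect c [ 578.5 -271.2] [171.1 228.6] 9.8
jar 493 mean [ 0.7564 -0.1491  0.0747] z med 0.0754 rect c [ 757.8 -149.8] [48.7 49.1] 61.0
weight 98 mean [0.7668 0.0491 0.0445] z med 0.0445 rect c [768.1  49.4] [23.  21.5] 2.8
spoon 629 mean [0.7661 0.1873 0.0155] z med 0.0157 rect c [772.5 195.9] [ 48.7 198.1] 10.4
```

Run:
```python
from h import *
p,d,K,T,W=load('top0')
def comp(m):
    n,l,s,c=cv2.connectedComponentsWithStats(m.astype(np.uint8),connectivity=4); i=1+np.argmax(s[1:,4]); return l==i
roi=np.zeros(d.shape,bool); roi[170:280,70:200]=1
m=comp(roi&(W[...,2]>.0045)&(W[...,2]<.06))
q=W[m&(W[...,2]<.012)]; r=cv2.minAreaRect((q[:,:2]*1000).astype(np.float32)); print('board',r)
roi[:]=0; roi[150:265,320:465]=1
m=roi&(W[...,2]>.0225)&(W[...,2]<.032); m=comp(m); q=W[m]; r=cv2.minAreaRect((q[:,:2]*1000).astype(np.float32)); print('lip',r,np.median(q[:,2]))
m=comp(roi&(W[...,2]>.0095)&(W[...,2]<.032)); q=W[m];r=cv2.minAreaRect((q[:,:2]*1000).astype(np.float32)); print('tray',r)
# same in scene
p,d,K,T,W=load('scene0') 
roi=np.zeros(d.shape,bool); roi[205:325,320:475]=1
m=comp(roi&(W[...,2]>.0045)&(W[...,2]<.012)); q=W[m]; r=cv2.minAreaRect((q[:,:2]*1000).astype(np.float32)); print('S board',r,np.median(q[:,2]))
m=comp(roi&(W[...,2]>.046)&(W[...,2]<.07)); q=W[m]; r=cv2.minAreaRect((q[:,:2]*1000).astype(np.float32)); print('S block',r,np.median(q[:,2]))
roi[:]=0; roi[110:195,90:235]=1
m=comp(roi&(W[...,2]>.0225)&(W[...,2]<.032)); q=W[m]; r=cv2.minAreaRect((q[:,:2]*1000).astype(np.float32)); print('S lip',r,np.median(q[:,2]))
```

```text
board ((544.863037109375, 270.7389221191406), (201.3926239013672, 150.46578979492188), 79.32904052734375)
lip ((649.3388671875, -259.0428161621094), (24.65431022644043, 228.8501739501953), 10.999290466308594) 0.026581472071566248
tray ((575.8553466796875, -273.30584716796875), (174.32383728027344, 229.22409057617188), 10.978118896484375)
S board ((545.2982177734375, 270.5361328125), (201.1813201904297, 152.9491729736328), 79.5102767944336) 0.009662897945465945
S block ((545.9320068359375, 271.0303955078125), (20.298873901367188, 31.28194236755371), 78.92780303955078) 0.05492107828581095
S lip ((650.3412475585938, -258.9263916015625), (27.600675582885742, 229.28843688964844), 10.971696853637695) 0.027578829909002216
```

```bash
cat >> h.py <<'E'
from scipy.spatial.transform import Rotation as Ro
def Rtool(a,tilt=0.):
    # tool y along heading a deg (horizontal), z down; tilt: front-up rotation (deg) about heading-left axis
    a=np.radians(a); y=np.array([np.cos(a),np.sin(a),0]); z=np.array([0,0,-1.]); x=np.cross(y,z)
    R=np.stack([x,y,z],1)
    return Ro.from_rotvec(np.radians(tilt)*np.array([-np.sin(a),np.cos(a),0])).as_matrix()@R
def cmd(pos,R):
    s=arm.read_state(); R0=np.array(s['tcp_rot']); dp=R0.T@(np.array(pos)-np.array(s['eef_pos'])); rv=Ro.from_matrix(R0.T@R).as_rotvec()
    print('now',np.round(s['eef_pos'],4),'t',round(s['time'],2),'F',np.round(s['force'],1),'open',round(s['opening'],4)); print('xyz',np.round(dp,4),'rot',np.round(rv,4))
E
python3 -c "
from h import *
cmd([.545,.2705,.12],Rtool(-10.6))"
```

```text
now [0.1911 0.595  0.2224] t 0.4 F [-0.   0.5 -0.4] open 0.087
xyz [-0.4362 -0.2006  0.1024] rot [-3.000e-04  2.000e-04  1.445e+00]
```

```bash
python3 -m crank '[{"x":-0.4362,"y":-0.2006,"z":0.1024,"az":1.445},{"x":-0.4362,"y":-0.2006,"z":0.1024,"az":1.445},{"x":-0.4362,"y":-0.2006,"z":0.1024,"az":1.445},{"x":-0.4362,"y":-0.2006,"z":0.1024,"az":1.445},{"x":-0.4362,"y":-0.2006,"z":0.1024,"az":1.445},{"x":-0.4362,"y":-0.2006,"z":0.1024,"az":1.445},{"x":-0.4362,"y":-0.2006,"z":0.1024,"az":1.445},{"x":-0.4362,"y":-0.2006,"z":0.1024,"az":1.445}]'
python3 -c "
from h import *
cmd([.545,.2705,.12],Rtool(-10.6))"
```

```text
now [0.1911 0.595  0.2224] t 0.4 F [-0.   0.5 -0.4] open 0.087
xyz [-0.4362 -0.2006  0.1024] rot [-3.000e-04  2.000e-04  1.445e+00]$[0]: bad value
```

```bash
python3 -m crank '[{"x":-0.436,"y":-0.2006,"z":0.1024,"ax":0,"ay":0,"az":1.445,"gripper":0},{"x":-0.436,"y":-0.2006,"z":0.1024,"ax":0,"ay":0,"az":1.445,"gripper":0},{"x":-0.436,"y":-0.2006,"z":0.1024,"ax":0,"ay":0,"az":1.445,"gripper":0},{"x":-0.436,"y":-0.2006,"z":0.1024,"ax":0,"ay":0,"az":1.445,"gripper":0},{"x":-0.436,"y":-0.2006,"z":0.1024,"ax":0,"ay":0,"az":1.445,"gripper":0},{"x":-0.436,"y":-0.2006,"z":0.1024,"ax":0,"ay":0,"az":1.445,"gripper":0},{"x":-0.436,"y":-0.2006,"z":0.1024,"ax":0,"ay":0,"az":1.445,"gripper":0},{"x":-0.436,"y":-0.2006,"z":0.1024,"ax":0,"ay":0,"az":1.445,"gripper":0}]'
python3 -c "
from h import *
cmd([.545,.2705,.12],Rtool(-10.6))"
```

```text
time: 1.2
eef_pos: [0.4809, 0.3293, 0.1389]
tcp_rot: [[-0.054, 0.999, 0.001], [0.999, 0.054, 0.0], [0.0, 0.001, -1.0]]
force: [0.9, 0.6, 0.0]
opening: 0.0867
now [0.4809 0.3293 0.1389] t 1.2 F [0.9 0.6 0. ] open 0.0867
xyz [-0.0621  0.0608  0.0189] rot [ 0.0005 -0.0004  0.2388]
```

```bash
python3 -m crank '[{"x":-0.06,"y":0.058,"z":0.018,"ax":0,"ay":0,"az":0.23,"gripper":0},{"x":-0.06,"y":0.058,"z":0.018,"ax":0,"ay":0,"az":0.23,"gripper":0},{"x":-0.06,"y":0.058,"z":0.018,"ax":0,"ay":0,"az":0.23,"gripper":0},{"x":-0.06,"y":0.058,"z":0.018,"ax":0,"ay":0,"az":0.23,"gripper":0},{"x":-0.06,"y":0.058,"z":0.018,"ax":0,"ay":0,"az":0.23,"gripper":0}]'
python3 - <<'E'
from h import *
p,d,K,T,W=grab('wrist','w1')
cmd([.545,.2705,.014],Rtool(-10.6))
E
```

```text
time: 1.7
eef_pos: [0.5399, 0.2749, 0.1212]
tcp_rot: [[0.168, 0.986, -0.001], [0.986, -0.168, 0.0], [-0.0, -0.001, -1.0]]
force: [-0.6, 0.5, 0.7]
opening: 0.087
now [0.5398 0.2753 0.1213] t 1.75 F [ 0.  -0.3 -0.4] open 0.0867
xyz [-0.0038  0.006   0.1073] rot [-0.0005 -0.0001  0.017 ]
```

View pics/w1.png

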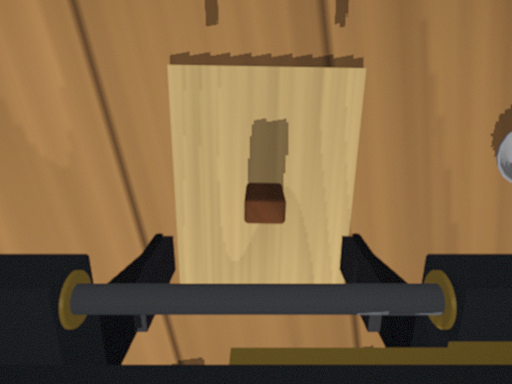

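The wrist view shows the block at (265,204), centred between the fingers and square to them. I'll descend and grip.

```bash
python3 -m crank '[{"x":-0.004,"y":0.006,"z":0.03,"ax":0,"ay":0,"az":0.017,"gripper":0},{"x":-0.004,"y":0.006,"z":0.06,"ax":0,"ay":0,"az":0.017,"gripper":0},{"x":-0.004,"y":0.006,"z":0.085,"ax":0,"ay":0,"az":0.017,"gripper":0},{"x":-0.004,"y":0.006,"z":0.1,"ax":0,"ay":0,"az":0.017,"gripper":0},{"x":-0.004,"y":0.006,"z":0.106,"ax":0,"ay":0,"az":0.017,"gripper":0},{"x":-0.004,"y":0.006,"z":0.106,"ax":0,"ay":0,"az":0.017,"gripper":0},{"x":-0.004,"y":0.006,"z":0.106,"ax":0,"ay":0,"az":0.017,"gripper":0}]'
python3 - <<'E'
from h import *
cmd([.545,.2705,.014],Rtool(-10.6))
E
```

```text
time: 2.45
eef_pos: [0.5468, 0.2699, 0.0161]
tcp_rot: [[0.185, 0.983, 0.002], [0.983, -0.185, 0.001], [0.001, 0.002, -1.0]]
force: [-0.1, -0.1, 1.2]
opening: 0.0869
now [0.5468 0.2699 0.0161] t 2.45 F [-0.1 -0.1  1.2] open 0.0869
xyz [ 0.0002 -0.0019  0.0021] rot [ 0.0018 -0.0009 -0.0013]
```

Close and let it settle.

```bash
python3 -m crank '[{"x":0,"y":-0.001,"z":0.001,"ax":0,"ay":0,"az":0,"gripper":255},{"x":0,"y":-0.001,"z":0.001,"ax":0,"ay":0,"az":0,"gripper":255},{"x":0,"y":-0.001,"z":0.001,"ax":0,"ay":0,"az":0,"gripper":255},{"x":0,"y":-0.001,"z":0.001,"ax":0,"ay":0,"az":0,"gripper":255},{"x":0,"y":-0.001,"z":0.001,"ax":0,"ay":0,"az":0,"gripper":255},{"x":0,"y":-0.001,"z":0.001,"ax":0,"ay":0,"az":0,"gripper":255},{"x":0,"y":-0.001,"z":0.001,"ax":0,"ay":0,"az":0,"gripper":255},{"x":0,"y":-0.001,"z":0.001,"ax":0,"ay":0,"az":0,"gripper":255}]'
```

```text
time: 3.25
eef_pos: [0.5451, 0.2695, 0.014]
tcp_rot: [[0.186, 0.983, -0.0], [0.983, -0.186, -0.0], [-0.0, -0.0, -1.0]]
force: [-2.7, 0.8, 0.1]
opening: 0.031
```

```bash
python3 -m crank '[{"x":0,"y":0,"z":-0.008,"ax":0,"ay":0,"az":0,"gripper":255},{"x":0,"y":0,"z":-0.02,"ax":0,"ay":0,"az":0,"gripper":255},{"x":0,"y":0,"z":-0.04,"ax":0,"ay":0,"az":0,"gripper":255},{"x":0,"y":0,"z":-0.065,"ax":0,"ay":0,"az":0,"gripper":255},{"x":0,"y":0,"z":-0.09,"ax":0,"ay":0,"az":0,"gripper":255},{"x":0,"y":0,"z":-0.105,"ax":0,"ay":0,"az":0,"gripper":255},{"x":0,"y":0,"z":-0.11,"ax":0,"ay":0,"az":0,"gripper":255},{"x":0,"y":0,"z":-0.11,"ax":0,"ay":0,"az":0,"gripper":255}]'
python3 - <<'E'
from h import *
p,d,K,T,W=grab('scene','s1')
cmd([.53,-0.283,.14],Rtool(11.0))
E
```

```text
time: 4.05
eef_pos: [0.5456, 0.2696, 0.1253]
tcp_rot: [[0.186, 0.983, 0.002], [0.983, -0.186, 0.001], [0.001, 0.002, -1.0]]
force: [-0.5, 0.1, -3.0]
opening: 0.0299
now [0.5449 0.2694 0.1242] t 4.1 F [-0.1  0.  -2.2] open 0.0295
xyz [-0.5456  0.088  -0.0157] rot [-0.000e+00  1.000e-04 -3.789e-01]
```

View pics/s1.png

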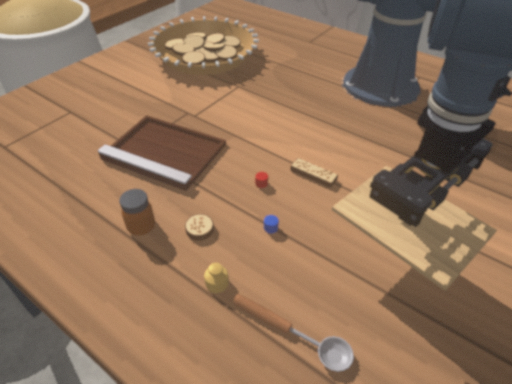

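```bash
python3 -m crank '[{"x":-0.015,"y":0.002,"z":-0.001,"ax":0,"ay":0,"az":-0.01,"gripper":255},{"x":-0.04,"y":0.006,"z":-0.002,"ax":0,"ay":0,"az":-0.03,"gripper":255},{"x":-0.075,"y":0.012,"z":-0.004,"ax":0,"ay":0,"az":-0.06,"gripper":255},{"x":-0.115,"y":0.018,"z":-0.006,"ax":0,"ay":0,"az":-0.09,"gripper":255},{"x":-0.155,"y":0.025,"z":-0.008,"ax":0,"ay":0,"az":-0.12,"gripper":255},{"x":-0.195,"y":0.031,"z":-0.01,"ax":0,"ay":0,"az":-0.15,"gripper":255},{"x":-0.235,"y":0.038,"z":-0.012,"ax":0,"ay":0,"az":-0.18,"gripper":255},{"x":-0.275,"y":0.044,"z":-0.015,"ax":0,"ay":0,"az":-0.2,"gripper":255}]'
python3 - <<'E'
from h import *
cmd([.53,-0.283,.14],Rtool(11.0))
E
```

```text
time: 4.9
eef_pos: [0.5362, -0.0103, 0.1379]
tcp_rot: [[-0.014, 1.0, -0.003], [1.0, 0.014, 0.001], [0.001, -0.003, -1.0]]
force: [0.0, 0.7, -2.3]
opening: 0.0297
now [ 0.5362 -0.0103  0.1379] t 4.9 F [ 0.   0.7 -2.3] open 0.0297
xyz [-0.2726 -0.01   -0.0023] rot [-0.0026 -0.0009 -0.178 ]
```

```bash
python3 -m crank '[{"x":-0.038,"y":-0.001,"z":-0.001,"ax":0,"ay":0,"az":-0.03,"gripper":255},{"x":-0.076,"y":-0.003,"z":-0.002,"ax":0,"ay":0,"az":-0.06,"gripper":255},{"x":-0.115,"y":-0.004,"z":-0.002,"ax":0,"ay":0,"az":-0.09,"gripper":255},{"x":-0.155,"y":-0.006,"z":-0.002,"ax":0,"ay":0,"az":-0.12,"gripper":255},{"x":-0.195,"y":-0.008,"z":-0.002,"ax":0,"ay":0,"az":-0.15,"gripper":255},{"x":-0.23,"y":-0.01,"z":-0.002,"ax":0,"ay":0,"az":-0.17,"gripper":255},{"x":-0.255,"y":-0.01,"z":-0.002,"ax":0,"ay":0,"az":-0.178,"gripper":255},{"x":-0.27,"y":-0.01,"z":-0.002,"ax":0,"ay":0,"az":-0.178,"gripper":255}]'
python3 -m crank '[{"x":0,"y":0,"z":0,"ax":0,"ay":0,"az":0,"gripper":255},{"x":0,"y":0,"z":0,"ax":0,"ay":0,"az":0,"gripper":255},{"x":0,"y":0,"z":0,"ax":0,"ay":0,"az":0,"gripper":255}]'
python3 - <<'E'
from h import *
p,d,K,T,W=grab('scene','s2')
p,d,K,T,W=grab('top','t2')
cmd([.53,-0.283,.14],Rtool(11.0))
E
```

```text
time: 5.7
eef_pos: [0.5301, -0.281, 0.1398]
tcp_rot: [[-0.188, 0.982, -0.001], [0.982, 0.188, 0.001], [0.001, -0.001, -1.0]]
force: [-1.4, 1.0, -2.3]
opening: 0.0299
time: 6.0
eef_pos: [0.5304, -0.2769, 0.1406]
tcp_rot: [[-0.191, 0.982, -0.002], [0.982, 0.191, 0.002], [0.002, -0.001, -1.0]]
force: [0.2, 0.3, -2.7]
opening: 0.0298
now [ 0.5308 -0.2773  0.141 ] t 6.1 F [ 0.8 -0.2 -1.9] open 0.03
xyz [-0.0055 -0.0018  0.001 ] rot [-0.0005 -0.001   0.0008]
```

View pics/s2.png

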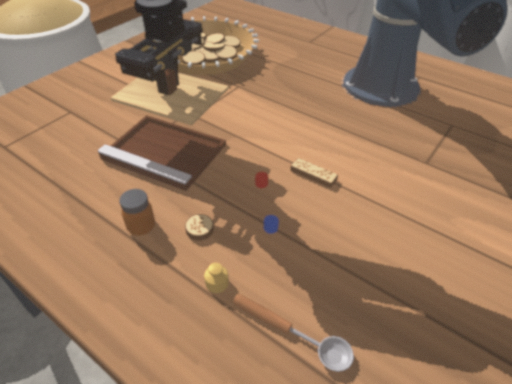

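View pics/t2.png

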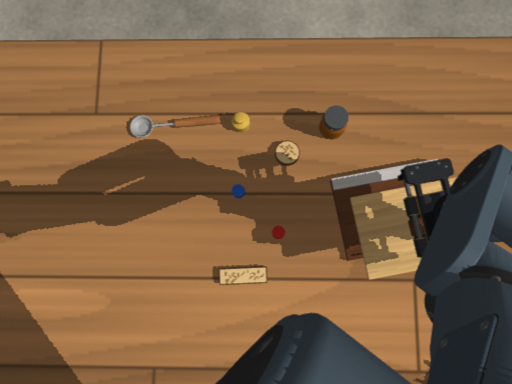

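Run:
```python
from h import *
s=arm.read_state(); R=np.array(s['tcp_rot']); t=np.array(s['eef_pos'])
for n in ['s2','t2']:
    p,d,K,T,W=load(n)
    hsv=cv2.cvtColor(p,cv2.COLOR_RGB2HSV)
    L=(W-t)@R
    m=(np.abs(L[...,2]-.006)<.012)&(np.abs(L[...,0])<.13)&(np.abs(L[...,1])<.12)&(p[...,0]>90)&(np.hypot(L[...,0],L[...,1])>.04)
    q=L[m]; A=np.c_[q[:,:2],np.ones(len(q))]; c=np.linalg.lstsq(A,q[:,2],rcond=None)[0]
    r=cv2.minAreaRect((q[:,:2]*1000).astype(np.float32))
    print(n,len(q),'plane',c.round(4),'x',np.percentile(q[:,0],[.5,1,50,99,99.5]).round(4),'y',np.percentile(q[:,1],[.5,1,50,99,99.5]).round(4),r)
```

```text
s2 2857 plane [0.0029 0.01   0.005 ] x [-0.0975 -0.096   0.0373  0.1023  0.1025] y [-0.0744 -0.0729  0.0304  0.0762  0.0765] ((1.6218795776367188, 0.8943023681640625), (154.02549743652344, 203.19308471679688), 89.67281341552734)
t2 4161 plane [0.     0.     0.0057] x [-0.0841 -0.0633  0.0588  0.1019  0.102 ] y [-0.075  -0.0742  0.0047  0.0733  0.0737] ((4.375205993652344, -0.7822341918945312), (150.01058959960938, 196.55897521972656), 89.97433471679688)
```

```bash
cat >> h.py <<'E'
O=np.array([.5757,-.2732,0]); TH=11.0
def tr(x,y,z):
    a=np.radians(TH); return O+np.array([np.cos(a)*x-np.sin(a)*y,np.sin(a)*x+np.cos(a)*y,z])
def board(xb,zb,th,off=-1.7):
    a=np.radians(th); c,s=np.cos(a),np.sin(a)
    cmd(tr((xb-75*c+14*s)/1000,off/1000,(zb+75*s+14*c)/1000),Rtool(TH,th))
E
python3 - <<'E'
from h import *
board(55,45,12)
E
```

```text
now [ 0.5308 -0.2773  0.141 ] t 6.1 F [ 0.8 -0.2 -1.9] open 0.03
xyz [-0.0064  0.0295  0.0667] rot [ 0.2089 -0.0009  0.0009]
```

```bash
python3 -m crank '[{"x":-0.002,"y":0.006,"z":0.01,"ax":0.05,"ay":0,"az":0,"gripper":255},{"x":-0.004,"y":0.012,"z":0.025,"ax":0.1,"ay":0,"az":0,"gripper":255},{"x":-0.006,"y":0.02,"z":0.04,"ax":0.15,"ay":0,"az":0,"gripper":255},{"x":-0.0064,"y":0.026,"z":0.055,"ax":0.209,"ay":0,"az":0,"gripper":255},{"x":-0.0064,"y":0.0295,"z":0.064,"ax":0.209,"ay":0,"az":0,"gripper":255},{"x":-0.0064,"y":0.0295,"z":0.0667,"ax":0.209,"ay":0,"az":0,"gripper":255},{"x":-0.0064,"y":0.0295,"z":0.0667,"ax":0.209,"ay":0,"az":0,"gripper":255},{"x":-0.0064,"y":0.0295,"z":0.0667,"ax":0.209,"ay":0,"az":0,"gripper":255}]'
python3 - <<'E'
from h import *
p,d,K,T,W=grab('scene','s3')
board(55,45,12)
board(55,7.5,12)
E
```

```text
time: 6.9
eef_pos: [0.5605, -0.2799, 0.0752]
tcp_rot: [[-0.189, 0.961, -0.203], [0.982, 0.185, -0.04], [-0.0, -0.207, -0.978]]
force: [-0.0, 0.1, -3.1]
opening: 0.0295
now [ 0.5607 -0.2801  0.0754] t 6.95 F [ 0.4  0.1 -1.4] open 0.0299
xyz [0.0022 0.0008 0.001 ] rot [ 0.0015  0.0004 -0.0018]
now [ 0.5607 -0.2801  0.0754] t 6.95 F [ 0.4  0.1 -1.4] open 0.0299
xyz [0.0022 0.0085 0.0377] rot [ 0.0015  0.0004 -0.0018]
```

View pics/s3.png

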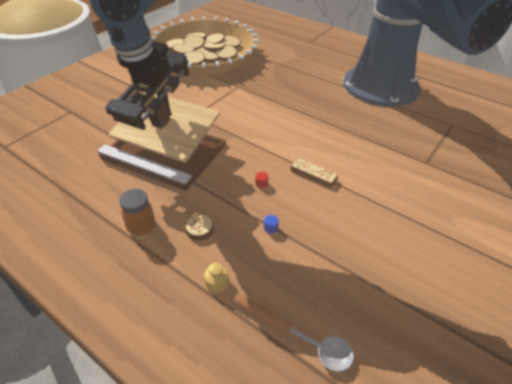

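The board is tilted front-up, with its back edge from (111,140) to (182,160) hovering parallel to and in front of the lip. Next I'll lower it.

```bash
python3 -m crank '[{"x":0.001,"y":0.003,"z":0.01,"ax":0,"ay":0,"az":0,"gripper":255},{"x":0.002,"y":0.006,"z":0.02,"ax":0,"ay":0,"az":0,"gripper":255},{"x":0.002,"y":0.0075,"z":0.03,"ax":0,"ay":0,"az":0,"gripper":255},{"x":0.002,"y":0.0085,"z":0.036,"ax":0,"ay":0,"az":0,"gripper":255},{"x":0.002,"y":0.0085,"z":0.0375,"ax":0,"ay":0,"az":0,"gripper":255},{"x":0.002,"y":0.0085,"z":0.0375,"ax":0,"ay":0,"az":0,"gripper":255},{"x":0.002,"y":0.0085,"z":0.0375,"ax":0,"ay":0,"az":0,"gripper":255}]'
python3 - <<'E'
from h import *
p,d,K,T,W=grab('scene','s4')
board(55,7.5,12)
board(74,7.5,12)
u,v=150,165
cv2.imwrite('pics/s4z.png',cv2.resize(cv2.cvtColor(p[90:220,80:250],cv2.COLOR_RGB2BGR),None,fx=4.5,fy=4.5,interpolation=cv2.INTER_CUBIC))
E
```

```text
time: 7.65
eef_pos: [0.5614, -0.2778, 0.0361]
tcp_rot: [[-0.19, 0.961, -0.203], [0.982, 0.186, -0.04], [-0.0, -0.207, -0.978]]
force: [-0.1, -0.1, -3.6]
opening: 0.03
now [ 0.5615 -0.2779  0.0363] t 7.7 F [ 1.3  0.4 -2.7] open 0.0296
xyz [ 0.0002 -0.0007 -0.0004] rot [ 0.0011  0.0005 -0.001 ]
now [ 0.5615 -0.2779  0.0363] t 7.7 F [ 1.3  0.4 -2.7] open 0.0296
xyz [ 0.0002  0.0179 -0.0043] rot [ 0.0011  0.0005 -0.001 ]
```

View pics/s4z.png

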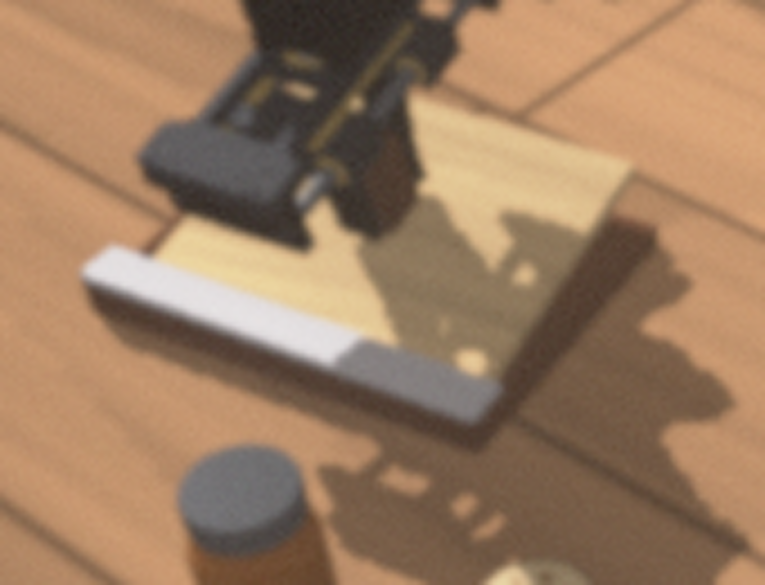

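The board sits inside the tray with its back edge low, just in front of the lip. Now I'll slide it under.

```bash
python3 -m crank '[{"x":0,"y":0.004,"z":-0.001,"ax":0,"ay":0,"az":0,"gripper":255},{"x":0,"y":0.008,"z":-0.002,"ax":0,"ay":0,"az":0,"gripper":255},{"x":0,"y":0.012,"z":-0.003,"ax":0,"ay":0,"az":0,"gripper":255},{"x":0,"y":0.016,"z":-0.004,"ax":0,"ay":0,"az":0,"gripper":255},{"x":0,"y":0.018,"z":-0.004,"ax":0,"ay":0,"az":0,"gripper":255},{"x":0,"y":0.018,"z":-0.004,"ax":0,"ay":0,"az":0,"gripper":255},{"x":0,"y":0.018,"z":-0.004,"ax":0,"ay":0,"az":0,"gripper":255}]'
python3 - <<'E'
from h import *
p,d,K,T,W=grab('scene','s5')
board(74,7.5,12)
for th,zb,xb in [(8,6.8,74.3),(4,6,74.6),(0,5.5,75)]: board(xb,zb,th)
cv2.imwrite('pics/s5z.png',cv2.resize(cv2.cvtColor(p[90:220,80:250],cv2.COLOR_RGB2BGR),None,fx=4.5,fy=4.5,interpolation=cv2.INTER_CUBIC))
E
```

```text
time: 8.4
eef_pos: [0.5791, -0.274, 0.036]
tcp_rot: [[-0.19, 0.96, -0.204], [0.982, 0.186, -0.039], [0.0, -0.208, -0.978]]
force: [-0.3, 0.1, -2.8]
opening: 0.0298
now [ 0.579 -0.274  0.036] t 8.45 F [-0.1 -0.6 -3. ] open 0.0299
xyz [-0.0002  0.0003 -0.0009] rot [-0.     -0.0005 -0.0009]
now [ 0.579 -0.274  0.036] t 8.45 F [-0.1 -0.6 -3. ] open 0.0299
xyz [-0.0003 -0.0001  0.005 ] rot [-0.0698 -0.0004 -0.0009]
now [ 0.579 -0.274  0.036] t 8.45 F [-0.1 -0.6 -3. ] open 0.0299
xyz [-0.0003 -0.      0.011 ] rot [-0.1396 -0.0004 -0.0009]
now [ 0.579 -0.274  0.036] t 8.45 F [-0.1 -0.6 -3. ] open 0.0299
xyz [-0.0003  0.0004  0.0168] rot [-0.2095 -0.0004 -0.0009]
```

View pics/s5z.png

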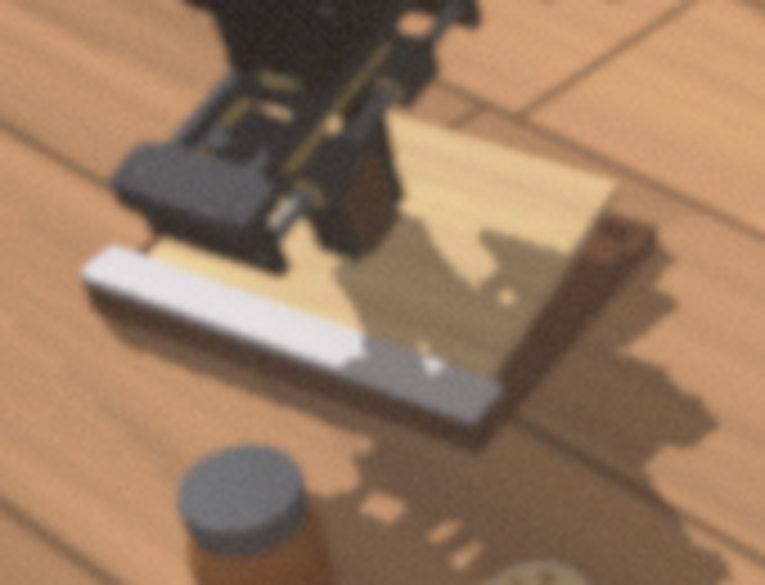

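The back edge is under the lip and there's no contact force, so I'll lower the front.

```bash
python3 -m crank '[{"x":0,"y":0,"z":0.0025,"ax":-0.035,"ay":0,"az":0,"gripper":255},{"x":0,"y":0,"z":0.005,"ax":-0.07,"ay":0,"az":0,"gripper":255},{"x":0,"y":0,"z":0.008,"ax":-0.105,"ay":0,"az":0,"gripper":255},{"x":0,"y":0,"z":0.011,"ax":-0.14,"ay":0,"az":0,"gripper":255},{"x":0,"y":0,"z":0.014,"ax":-0.175,"ay":0,"az":0,"gripper":255},{"x":0,"y":0.0004,"z":0.0168,"ax":-0.2095,"ay":0,"az":0,"gripper":255},{"x":0,"y":0.0004,"z":0.0168,"ax":-0.2095,"ay":0,"az":0,"gripper":255},{"x":0,"y":0.0004,"z":0.0168,"ax":-0.2095,"ay":0,"az":0,"gripper":255}]'
python3 - <<'E'
from h import *
board(75,5,0)
p,d,K,T,W=grab('scene','s6')
cv2.imwrite('pics/s6z.png',cv2.resize(cv2.cvtColor(p[90:220,80:250],cv2.COLOR_RGB2BGR),None,fx=4.5,fy=4.5,interpolation=cv2.INTER_CUBIC))
E
```

```text
time: 9.25
eef_pos: [0.5759, -0.2749, 0.0198]
tcp_rot: [[-0.189, 0.982, -0.0], [0.982, 0.189, 0.0], [0.0, -0.0, -1.0]]
force: [0.7, 0.1, -2.5]
opening: 0.0299
now [ 0.5759 -0.2749  0.0198] t 9.25 F [ 0.7  0.1 -2.5] open 0.0299
xyz [0.     0.0001 0.0008] rot [-0.0004 -0.0001 -0.0014]
```

View pics/s6z.png

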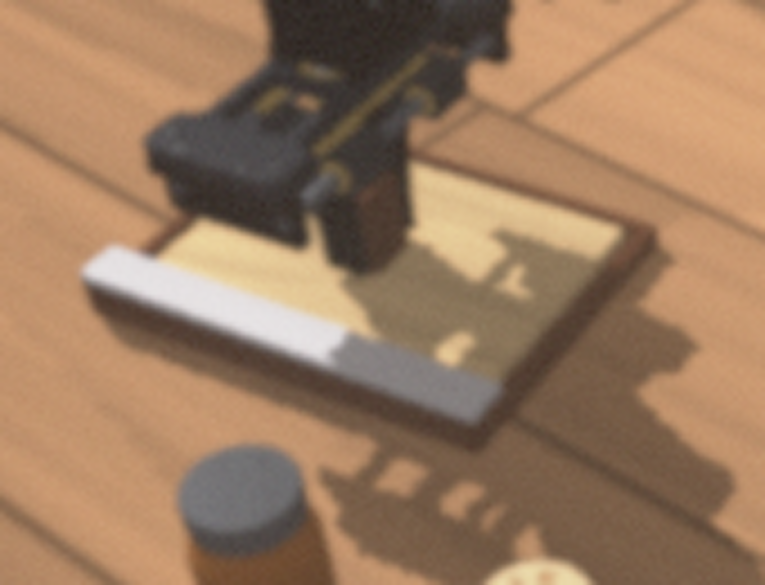

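```bash
python3 -m crank '[{"x":0,"y":0,"z":0.0005,"ax":0,"ay":0,"az":0,"gripper":255},{"x":0,"y":0,"z":0.001,"ax":0,"ay":0,"az":0,"gripper":255},{"x":0,"y":0,"z":0.001,"ax":0,"ay":0,"az":0,"gripper":255},{"x":0,"y":0,"z":0.001,"ax":0,"ay":0,"az":0,"gripper":120},{"x":0,"y":0,"z":0.001,"ax":0,"ay":0,"az":0,"gripper":120},{"x":0,"y":0,"z":0.001,"ax":0,"ay":0,"az":0,"gripper":120},{"x":0,"y":0,"z":0.001,"ax":0,"ay":0,"az":0,"gripper":120}]'
python3 -m crank '[{"x":0,"y":0,"z":-0.015,"ax":0,"ay":0,"az":0,"gripper":120},{"x":0,"y":0,"z":-0.04,"ax":0,"ay":0,"az":0,"gripper":120},{"x":0,"y":0,"z":-0.08,"ax":0,"ay":0,"az":0,"gripper":120},{"x":0,"y":0,"z":-0.12,"ax":0,"ay":0,"az":0,"gripper":120}]'
python3 - <<'E'
from h import *
cmd([.6979,-.0520,.10],Rtool(0))
E
```

```text
time: 10.0
eef_pos: [0.5762, -0.2747, 0.0186]
tcp_rot: [[-0.19, 0.982, 0.001], [0.982, 0.19, 0.0], [-0.0, 0.001, -1.0]]
force: [-0.1, -0.2, 0.4]
opening: 0.045
time: 10.4
eef_pos: [0.5758, -0.2745, 0.1403]
tcp_rot: [[-0.19, 0.982, -0.0], [0.982, 0.19, 0.001], [0.001, -0.0, -1.0]]
force: [0.5, -0.2, 0.5]
opening: 0.046
now [ 0.5758 -0.2745  0.1403] t 10.4 F [ 0.5 -0.2  0.5] open 0.046
xyz [0.1953 0.1621 0.0404] rot [-1.000e-04 -6.000e-04  1.909e-01]
```

```bash
python3 -m crank '[{"x":0.03,"y":0.025,"z":0.003,"ax":0,"ay":0,"az":0,"gripper":30},{"x":0.06,"y":0.05,"z":0.01,"ax":0,"ay":0,"az":0,"gripper":30},{"x":0.098,"y":0.081,"z":0.02,"ax":0,"ay":0,"az":0,"gripper":30},{"x":0.135,"y":0.112,"z":0.03,"ax":0,"ay":0,"az":0,"gripper":30},{"x":0.17,"y":0.141,"z":0.04,"ax":0,"ay":0,"az":0,"gripper":30},{"x":0.19,"y":0.158,"z":0.04,"ax":0,"ay":0,"az":0,"gripper":30},{"x":0.1953,"y":0.1621,"z":0.04,"ax":0,"ay":0,"az":0,"gripper":30},{"x":0.1953,"y":0.1621,"z":0.04,"ax":0,"ay":0,"az":0,"gripper":30}]'
python3 - <<'E'
from h import *
grab('wrist','w7'); p,d,K,T,W=grab('top','t7')
print([(np.round(r['box'],1).tolist(),round(r['conf'],2)) for r in arm.find_in('wrist','round_center')][:3])
cmd([.6979,-.0520,.003],Rtool(11))
# check board seat
s='x'
a=np.radians(TH); X=(W[...,:2]-O[:2])@np.array([[np.cos(a),-np.sin(a)],[np.sin(a),np.cos(a)]])
q=(np.abs(X[...,0])<.06)&(np.abs(X[...,1])<.095)&(W[...,2]<.02)
print('board top z',np.nanpercentile(W[q][:,2],[2,50,98]).round(4))
for lo,hi in [(-.06,-.04),(-.04,0),(0,.04),(.04,.06)]:
    k=q&(X[...,0]>lo)&(X[...,0]<hi); print(lo,np.nanmedian(W[k][:,2]).round(4))
E
```

```text
time: 11.2
eef_pos: [0.6986, -0.0514, 0.0995]
tcp_rot: [[-0.192, 0.981, 0.001], [0.981, 0.192, -0.001], [-0.001, 0.001, -1.0]]
force: [-0.2, 0.3, -0.5]
opening: 0.0767
[([258.5, 197.6, 75.0, 72.1], 0.57)]
now [ 0.6977 -0.054   0.0993] t 11.35 F [-0.5 -0.8 -0. ] open 0.0767
xyz [0.002  0.0005 0.0963] rot [ 0.0004  0.0007 -0.0026]
board top z [0.0106 0.0137 0.0169]
-0.06 0.0137
-0.04 0.0137
0 0.0137
0.04 0.0137
```

View pics/t7.png

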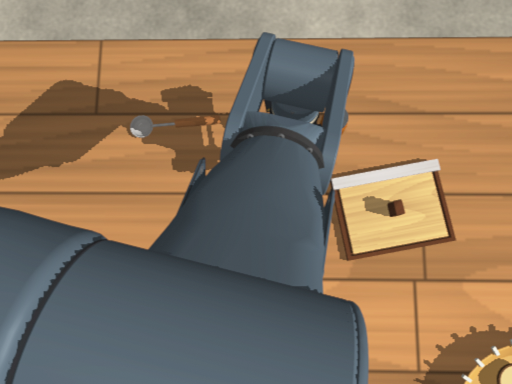

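View pics/w7.png

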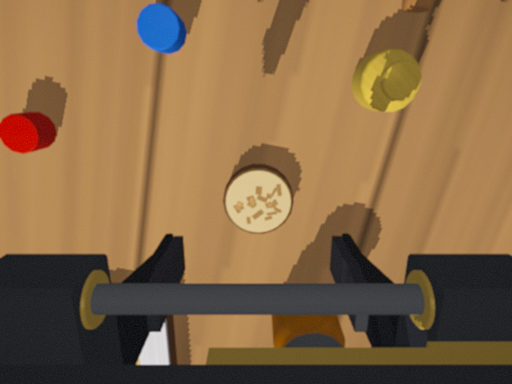

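The board lies flat in the tray, with its top uniformly at about 13 mm. The round slice at (258,200) is centred between the fingers, and the jar at the bottom is clear. Descending.

```bash
python3 -m crank '[{"x":0.002,"y":0.0005,"z":0.04,"ax":0,"ay":0,"az":0,"gripper":30},{"x":0.002,"y":0.0005,"z":0.07,"ax":0,"ay":0,"az":0,"gripper":30},{"x":0.002,"y":0.0005,"z":0.09,"ax":0,"ay":0,"az":0,"gripper":30},{"x":0.002,"y":0.0005,"z":0.0955,"ax":0,"ay":0,"az":0,"gripper":30},{"x":0.002,"y":0.0005,"z":0.0955,"ax":0,"ay":0,"az":0,"gripper":30},{"x":0.002,"y":0.0005,"z":0.0955,"ax":0,"ay":0,"az":0,"gripper":255},{"x":0.002,"y":0.0005,"z":0.0955,"ax":0,"ay":0,"az":0,"gripper":255},{"x":0.002,"y":0.0005,"z":0.0955,"ax":0,"ay":0,"az":0,"gripper":255}]'
python3 -m crank '[{"x":0,"y":0,"z":0,"ax":0,"ay":0,"az":0,"gripper":255},{"x":0,"y":0,"z":0,"ax":0,"ay":0,"az":0,"gripper":255},{"x":0,"y":0,"z":0,"ax":0,"ay":0,"az":0,"gripper":255}]'
python3 - <<'E'
from h import *
p,d,K,T,W=load('t7')
a=np.radians(TH); X=(W[...,:2]-O[:2])@np.array([[np.cos(a),-np.sin(a)],[np.sin(a),np.cos(a)]])
m=(np.abs(X[...,0])<.06)&(np.abs(X[...,1])<.06)&(W[...,2]>.05)
q=X[m]; print('block tray-frame',len(q),cv2.minAreaRect((q*1000).astype(np.float32)))
# board pale pixels region
hsv=cv2.cvtColor(p,cv2.COLOR_RGB2HSV)
m=(np.abs(X[...,0])<.085)&(np.abs(X[...,1])<.112)&(W[...,2]<.02)&(hsv[...,2]>150)
q=X[m]; r=cv2.minAreaRect((q*1000).astype(np.float32)); print('board',r,np.percentile(q*1000,[.5,99.5],axis=0).round(1).tolist())
E
```

```text
time: 12.15
eef_pos: [0.6993, -0.0504, 0.0046]
tcp_rot: [[-0.19, 0.982, 0.003], [0.982, 0.19, -0.001], [-0.001, 0.003, -1.0]]
force: [0.2, 0.3, -0.6]
opening: 0.0603
time: 12.45
eef_pos: [0.699, -0.0502, 0.0041]
tcp_rot: [[-0.19, 0.982, 0.002], [0.982, 0.19, -0.0], [-0.001, 0.002, -1.0]]
force: [-1.1, 0.1, 5.3]
opening: 0.0532
block tray-frame 158 ((-0.11808967590332031, 0.31316471099853516), (20.464475631713867, 29.556018829345703), 88.74411010742188)
board ((-5.820243835449219, -5.878471374511719), (140.1182403564453, 212.27667236328125), 0.033263660967350006) [[-74.9, -98.8], [63.3, 99.7]]
```

```bash
python3 -m crank '[{"x":0,"y":0,"z":-0.01,"ax":0,"ay":0,"az":0,"gripper":255},{"x":0,"y":0,"z":-0.03,"ax":0,"ay":0,"az":0,"gripper":255},{"x":0,"y":0,"z":-0.06,"ax":0,"ay":0,"az":0,"gripper":255},{"x":0,"y":0,"z":-0.085,"ax":0,"ay":0,"az":0,"gripper":255},{"x":0,"y":0,"z":-0.1,"ax":0,"ay":0,"az":0,"gripper":255},{"x":0,"y":0,"z":-0.1,"ax":0,"ay":0,"az":0,"gripper":255}]'
python3 - <<'E'
from h import *
p,d,K,T,W=grab('wrist','w8')
s=arm.read_state(); R=np.array(s['tcp_rot']); t=np.array(s['eef_pos'])
L=(W-t)@R
m=(np.abs(L[...,0])<.035)&(np.abs(L[...,1])<.027)&(L[...,2]>-.022)&(L[...,2]<.003)&(p[...,0]>140)
q=L[m]; print(len(q),q.mean(0).round(4),'zmed',np.median(q[:,2]).round(4),'ext',np.percentile(q,[1,99],axis=0).round(4).tolist())
cmd(tr(0,.0553,.10),Rtool(11))
E
```

```text
time: 13.05
eef_pos: [0.7, -0.0504, 0.106]
tcp_rot: [[-0.19, 0.982, 0.006], [0.982, 0.19, -0.001], [-0.002, 0.005, -1.0]]
force: [0.5, 0.6, -0.8]
opening: 0.053
5472 [ 0.0046  0.0015 -0.0145] zmed -0.0147 ext [[-0.0109, -0.0223, -0.016], [0.0225, 0.0248, -0.0025]]
now [ 0.6988 -0.0502  0.1041] t 13.1 F [-0.1 -0.1 -0.2] open 0.0531
xyz [-0.1403 -0.1633  0.0039] rot [ 0.0022  0.0008 -0.0009]
```

View pics/w8.png

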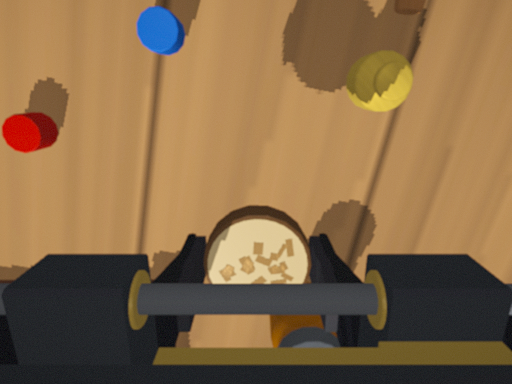

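```bash
python3 - <<'E'
from h import *
cmd(tr(0,.057,.10),Rtool(11))
cmd(tr(0,.057,.02),Rtool(11))
E
python3 -m crank '[{"x":-0.015,"y":-0.018,"z":0,"ax":0,"ay":0,"az":0,"gripper":255},{"x":-0.04,"y":-0.046,"z":0.001,"ax":0,"ay":0,"az":0,"gripper":255},{"x":-0.065,"y":-0.077,"z":0.002,"ax":0,"ay":0,"az":0,"gripper":255},{"x":-0.09,"y":-0.107,"z":0.003,"ax":0,"ay":0,"az":0,"gripper":255},{"x":-0.115,"y":-0.136,"z":0.004,"ax":0,"ay":0,"az":0,"gripper":255},{"x":-0.132,"y":-0.155,"z":0.004,"ax":0,"ay":0,"az":0,"gripper":255},{"x":-0.1386,"y":-0.163,"z":0.004,"ax":0,"ay":0,"az":0,"gripper":255},{"x":-0.1386,"y":-0.163,"z":0.004,"ax":0,"ay":0,"az":0,"gripper":255}]'
python3 - <<'E'
from h import *
cmd(tr(0,.057,.02),Rtool(11))
E
```

```text
now [ 0.6988 -0.0502  0.1041] t 13.1 F [-0.1 -0.1 -0.2] open 0.0531
xyz [-0.1386 -0.1633  0.0039] rot [ 0.0022  0.0008 -0.0009]
now [ 0.6988 -0.0502  0.1041] t 13.1 F [-0.1 -0.1 -0.2] open 0.0531
xyz [-0.1385 -0.1634  0.0839] rot [ 0.0022  0.0008 -0.0009]
time: 13.9
eef_pos: [0.5633, -0.2176, 0.0979]
tcp_rot: [[-0.187, 0.982, -0.002], [0.982, 0.187, 0.002], [0.002, -0.001, -1.0]]
force: [0.5, 0.4, -0.0]
opening: 0.0533
now [ 0.5633 -0.2176  0.0979] t 13.9 F [ 0.5  0.4 -0. ] open 0.0533
xyz [-0.0001  0.0016  0.0779] rot [-0.0014 -0.0019 -0.0034]
```

```bash
python3 -m crank '[{"x":0,"y":0.0015,"z":0.025,"ax":0,"ay":0,"az":0,"gripper":255},{"x":0,"y":0.0015,"z":0.05,"ax":0,"ay":0,"az":0,"gripper":255},{"x":0,"y":0.0015,"z":0.068,"ax":0,"ay":0,"az":0,"gripper":255},{"x":0,"y":0.0015,"z":0.076,"ax":0,"ay":0,"az":0,"gripper":255},{"x":0,"y":0.0015,"z":0.078,"ax":0,"ay":0,"az":0,"gripper":255},{"x":0,"y":0.0015,"z":0.078,"ax":0,"ay":0,"az":0,"gripper":255}]'
python3 - <<'E'
from h import *
cmd(tr(0,.057,.017),Rtool(11))
E
```

```text
time: 14.5
eef_pos: [0.5668, -0.2163, 0.0211]
tcp_rot: [[-0.191, 0.982, 0.001], [0.982, 0.191, 0.0], [-0.0, 0.001, -1.0]]
force: [-0.0, 0.6, -0.6]
opening: 0.0531
now [ 0.5668 -0.2163  0.0211] t 14.5 F [-0.   0.6 -0.6] open 0.0531
xyz [-0.0006 -0.0021  0.0041] rot [ 0.0008  0.0001 -0.    ]
```

```bash
python3 -m crank '[{"x":0,"y":-0.001,"z":0.001,"ax":0,"ay":0,"az":0,"gripper":255},{"x":0,"y":-0.001,"z":0.002,"ax":0,"ay":0,"az":0,"gripper":255},{"x":0,"y":-0.001,"z":0.003,"ax":0,"ay":0,"az":0,"gripper":255},{"x":0,"y":-0.001,"z":0.003,"ax":0,"ay":0,"az":0,"gripper":255}]'
python3 - <<'E'
from h import *
cmd(tr(0,.057,.017),Rtool(11))
E
```

```text
time: 14.9
eef_pos: [0.5653, -0.2172, 0.0184]
tcp_rot: [[-0.19, 0.982, 0.001], [0.982, 0.19, -0.0], [-0.0, 0.001, -1.0]]
force: [-0.1, 0.5, -0.3]
opening: 0.0528
now [ 0.5653 -0.2172  0.0184] t 14.9 F [-0.1  0.5 -0.3] open 0.0528
xyz [ 0.0001 -0.0004  0.0014] rot [ 0.0009  0.0004 -0.0012]
```

```bash
python3 -m crank '[{"x":0,"y":0,"z":0.001,"ax":0,"ay":0,"az":0,"gripper":255},{"x":0,"y":0,"z":0.0015,"ax":0,"ay":0,"az":0,"gripper":255},{"x":0,"y":0,"z":0.0015,"ax":0,"ay":0,"az":0,"gripper":255}]'
python3 -m crank '[{"x":0,"y":0,"z":0,"ax":0,"ay":0,"az":0,"gripper":70},{"x":0,"y":0,"z":0,"ax":0,"ay":0,"az":0,"gripper":70},{"x":0,"y":0,"z":0,"ax":0,"ay":0,"az":0,"gripper":70},{"x":0,"y":0,"z":0,"ax":0,"ay":0,"az":0,"gripper":70},{"x":0,"y":0,"z":-0.02,"ax":0,"ay":0,"az":0,"gripper":70},{"x":0,"y":0,"z":-0.05,"ax":0,"ay":0,"az":0,"gripper":70},{"x":0,"y":0,"z":-0.09,"ax":0,"ay":0,"az":0,"gripper":70}]'
python3 - <<'E'
from h import *
cmd([.4366,.0403,.10],Rtool(93.1))
E
```

```text
time: 15.2
eef_pos: [0.5653, -0.2172, 0.0171]
tcp_rot: [[-0.19, 0.982, 0.001], [0.982, 0.19, -0.0], [-0.0, 0.001, -1.0]]
force: [-1.0, -1.1, 3.4]
opening: 0.0535
time: 15.9
eef_pos: [0.5637, -0.2163, 0.1056]
tcp_rot: [[-0.19, 0.982, -0.004], [0.982, 0.19, 0.003], [0.003, -0.003, -1.0]]
force: [0.5, -0.4, -0.4]
opening: 0.0631
now [ 0.5637 -0.2163  0.1056] t 15.9 F [ 0.5 -0.4 -0.4] open 0.0631
xyz [ 0.276  -0.0761  0.0067] rot [-2.000e-04 -4.900e-03 -1.434e+00]
```

```bash
python3 - <<'E'
from h import *
cmd([.4366,.0403,.09],Rtool(3.1))
E
python3 -m crank '[{"x":0.04,"y":-0.011,"z":0.002,"ax":0,"ay":0,"az":0.02,"gripper":70},{"x":0.085,"y":-0.023,"z":0.004,"ax":0,"ay":0,"az":0.05,"gripper":70},{"x":0.13,"y":-0.036,"z":0.006,"ax":0,"ay":0,"az":0.08,"gripper":70},{"x":0.175,"y":-0.048,"z":0.008,"ax":0,"ay":0,"az":0.11,"gripper":70},{"x":0.22,"y":-0.061,"z":0.01,"ax":0,"ay":0,"az":0.135,"gripper":70},{"x":0.255,"y":-0.07,"z":0.012,"ax":0,"ay":0,"az":0.137,"gripper":70},{"x":0.275,"y":-0.075,"z":0.014,"ax":0,"ay":0,"az":0.137,"gripper":70},{"x":0.275,"y":-0.075,"z":0.014,"ax":0,"ay":0,"az":0.137,"gripper":70}]'
python3 -m crank '[{"x":0,"y":0,"z":0,"ax":0,"ay":0,"az":0,"gripper":70},{"x":0,"y":0,"z":0,"ax":0,"ay":0,"az":0,"gripper":70}]'
python3 - <<'E'
from h import *
grab('wrist','w9'); p,d,K,T,W=grab('top','t9')
a=np.radians(TH); X=(W[...,:2]-O[:2])@np.array([[np.cos(a),-np.sin(a)],[np.sin(a),np.cos(a)]])
m=(np.abs(X[...,0])<.06)&(X[...,1]>.02)&(X[...,1]<.1)&(W[...,2]>.023)&(W[...,2]<.035)
q=X[m]; print('round tray-frame',len(q),cv2.minAreaRect((q*1000).astype(np.float32)),q.mean(0)*1000,np.median(W[m][:,2]))
cmd([.4366,.0403,.003],Rtool(3.1))
E
```

```text
now [ 0.5637 -0.2163  0.1056] t 15.9 F [ 0.5 -0.4 -0.4] open 0.0631
xyz [ 0.276  -0.0761  0.0167] rot [-0.0033 -0.0031  0.1368]
time: 16.7
eef_pos: [0.4365, 0.041, 0.0923]
tcp_rot: [[-0.058, 0.998, -0.003], [0.998, 0.058, 0.001], [0.001, -0.003, -1.0]]
force: [0.2, -0.4, -0.1]
opening: 0.0632
time: 16.9
eef_pos: [0.4408, 0.0378, 0.0927]
tcp_rot: [[-0.053, 0.999, 0.003], [0.999, 0.053, -0.0], [-0.001, 0.002, -1.0]]
force: [0.6, -0.0, 1.0]
opening: 0.0632
round tray-frame 537 ((-0.5522556304931641, 54.89414596557617), (51.995094299316406, 52.16486740112305), 80.64739227294922) [-0.48568837 55.73146097] 0.029514185237115072
now [0.4405 0.0376 0.0927] t 17.0 F [-0.  -1.  -0.6] open 0.0627
xyz [ 0.0029 -0.0039  0.0896] rot [ 0.0019  0.0004 -0.0017]
```

View pics/w9.png

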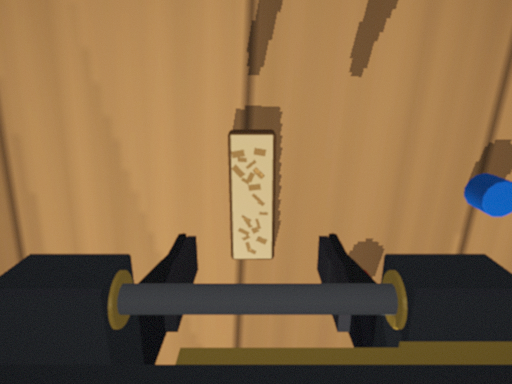

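View pics/t9.png

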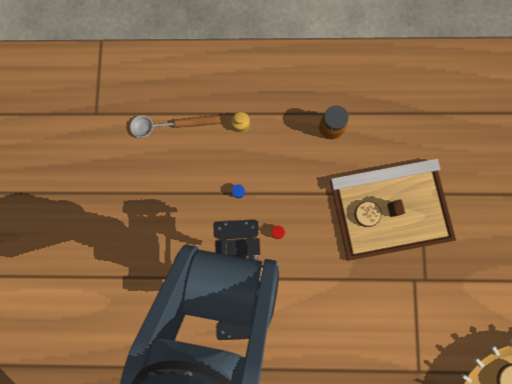

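The round slice is at tray (-0.5, 55) mm, directly left of the block. The long slice at (252,195) in the wrist view is square to the fingers.

```bash
python3 -m crank '[{"x":0.003,"y":-0.004,"z":0.03,"ax":0,"ay":0,"az":0,"gripper":70},{"x":0.003,"y":-0.004,"z":0.06,"ax":0,"ay":0,"az":0,"gripper":70},{"x":0.003,"y":-0.004,"z":0.08,"ax":0,"ay":0,"az":0,"gripper":70},{"x":0.003,"y":-0.004,"z":0.088,"ax":0,"ay":0,"az":0,"gripper":70},{"x":0.003,"y":-0.004,"z":0.088,"ax":0,"ay":0,"az":0,"gripper":70},{"x":0.003,"y":-0.004,"z":0.088,"ax":0,"ay":0,"az":0,"gripper":70},{"x":0.003,"y":-0.004,"z":0.088,"ax":0,"ay":0,"az":0,"gripper":255},{"x":0.003,"y":-0.004,"z":0.088,"ax":0,"ay":0,"az":0,"gripper":255}]'
python3 -m crank '[{"x":0,"y":0,"z":0,"ax":0,"ay":0,"az":0,"gripper":255},{"x":0,"y":0,"z":0,"ax":0,"ay":0,"az":0,"gripper":255},{"x":0,"y":0,"z":0,"ax":0,"ay":0,"az":0,"gripper":255},{"x":0,"y":0,"z":0,"ax":0,"ay":0,"az":0,"gripper":255}]'
python3 -m crank '[{"x":0,"y":0,"z":-0.01,"ax":0,"ay":0,"az":0,"gripper":255},{"x":0,"y":0,"z":-0.03,"ax":0,"ay":0,"az":0,"gripper":255},{"x":0,"y":0,"z":-0.06,"ax":0,"ay":0,"az":0,"gripper":255},{"x":0,"y":0,"z":-0.09,"ax":0,"ay":0,"az":0,"gripper":255},{"x":0,"y":0,"z":-0.105,"ax":0,"ay":0,"az":0,"gripper":255},{"x":0,"y":0,"z":-0.105,"ax":0,"ay":0,"az":0,"gripper":255}]'
python3 - <<'E'
from h import *
p,d,K,T,W=grab('wrist','w10')
s=arm.read_state(); R=np.array(s['tcp_rot']); t=np.array(s['eef_pos'])
L=(W-t)@R
m=(np.abs(L[...,0])<.07)&(np.abs(L[...,1])<.03)&(L[...,2]>-.022)&(L[...,2]<.003)&(p[...,0]>140)
q=L[m]; print(len(q),'zmed',np.median(q[:,2]).round(4),'ext',np.percentile(q,[.5,99.5],axis=0).round(4).tolist())
A=np.c_[q[:,:2],np.ones(len(q))]; print(np.linalg.lstsq(A,q[:,2],rcond=None)[0])
cmd(tr(0,-.0545,.12),Rtool(-79))
E
```

```text
time: 17.8
eef_pos: [0.4358, 0.0414, 0.0054]
tcp_rot: [[-0.054, 0.999, 0.002], [0.999, 0.054, -0.0], [-0.0, 0.002, -1.0]]
force: [0.3, -0.4, 0.6]
opening: 0.0538
time: 18.2
eef_pos: [0.4355, 0.0415, 0.0049]
tcp_rot: [[-0.054, 0.999, 0.001], [0.999, 0.054, -0.0], [-0.0, 0.001, -1.0]]
force: [-0.7, -0.1, 3.8]
opening: 0.034
time: 18.8
eef_pos: [0.4363, 0.0414, 0.1118]
tcp_rot: [[-0.054, 0.999, 0.005], [0.999, 0.054, -0.001], [-0.001, 0.005, -1.0]]
force: [0.3, 0.9, -1.4]
opening: 0.0339
8202 zmed -0.0132 ext [[-0.0486, -0.0141, -0.0147], [0.0496, 0.0179, -0.0015]]
[ 0.00388412 -0.0001308  -0.01309013]
now [0.4355 0.0415 0.1106] t 18.85 F [-0.2  0.5 -0.5] open 0.034
xyz [-0.3758  0.1305 -0.0088] rot [ 0.0027 -0.0017  1.433 ]
```

View pics/w10.png

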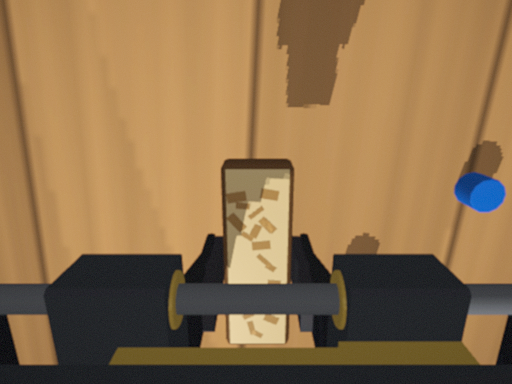

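```bash
python3 -m crank '[{"x":-0.015,"y":0.005,"z":-0.001,"ax":0,"ay":0,"az":0.1,"gripper":255},{"x":-0.045,"y":0.016,"z":-0.002,"ax":0,"ay":0,"az":0.22,"gripper":255},{"x":-0.08,"y":0.028,"z":-0.004,"ax":0,"ay":0,"az":0.35,"gripper":255},{"x":-0.115,"y":0.04,"z":-0.006,"ax":0,"ay":0,"az":0.48,"gripper":255},{"x":-0.15,"y":0.052,"z":-0.008,"ax":0,"ay":0,"az":0.61,"gripper":255},{"x":-0.185,"y":0.064,"z":-0.009,"ax":0,"ay":0,"az":0.74,"gripper":255},{"x":-0.22,"y":0.076,"z":-0.009,"ax":0,"ay":0,"az":0.87,"gripper":255},{"x":-0.25,"y":0.087,"z":-0.009,"ax":0,"ay":0,"az":1.0,"gripper":255}]'
python3 - <<'E'
from h import *
cmd(tr(0,-.0545,.12),Rtool(-79))
E
```

```text
time: 19.65
eef_pos: [0.5351, -0.2049, 0.1168]
tcp_rot: [[0.815, 0.58, -0.002], [0.58, -0.815, 0.002], [-0.001, -0.002, -1.0]]
force: [-0.0, 0.5, 0.2]
opening: 0.0336
now [ 0.5351 -0.2049  0.1168] t 19.65 F [-0.   0.5  0.2] open 0.0336
xyz [-0.029   0.1288 -0.0034] rot [-0.0022  0.0012  0.4265]
```

```bash
python3 -m crank '[{"x":-0.007,"y":0.03,"z":0,"ax":0,"ay":0,"az":0.12,"gripper":255},{"x":-0.015,"y":0.06,"z":0,"ax":0,"ay":0,"az":0.24,"gripper":255},{"x":-0.022,"y":0.09,"z":0,"ax":0,"ay":0,"az":0.35,"gripper":255},{"x":-0.027,"y":0.115,"z":0,"ax":0,"ay":0,"az":0.4,"gripper":255},{"x":-0.028,"y":0.126,"z":0,"ax":0,"ay":0,"az":0.42,"gripper":255},{"x":-0.028,"y":0.126,"z":0,"ax":0,"ay":0,"az":0.42,"gripper":255},{"x":-0.028,"y":0.126,"z":0,"ax":0,"ay":0,"az":0.42,"gripper":255},{"x":-0.028,"y":0.126,"z":0,"ax":0,"ay":0,"az":0.42,"gripper":255}]'
python3 - <<'E'
from h import *
cmd(tr(0,-.0545,.025),Rtool(-79))
E
```

```text
time: 20.45
eef_pos: [0.5855, -0.3201, 0.118]
tcp_rot: [[0.979, 0.205, -0.002], [0.205, -0.979, 0.002], [-0.001, -0.002, -1.0]]
force: [0.9, -0.5, -0.4]
opening: 0.0339
now [ 0.5855 -0.3201  0.118 ] t 20.45 F [ 0.9 -0.5 -0.4] open 0.0339
xyz [-0.0007  0.0068  0.093 ] rot [-0.0023  0.0012  0.0144]
```

```bash
python3 -m crank '[{"x":-0.0007,"y":0.0065,"z":0.01,"ax":0,"ay":0,"az":0.014,"gripper":255},{"x":-0.0007,"y":0.0065,"z":0.035,"ax":0,"ay":0,"az":0.014,"gripper":255},{"x":-0.0007,"y":0.0065,"z":0.06,"ax":0,"ay":0,"az":0.014,"gripper":255},{"x":-0.0007,"y":0.0065,"z":0.08,"ax":0,"ay":0,"az":0.014,"gripper":255},{"x":-0.0007,"y":0.0065,"z":0.091,"ax":0,"ay":0,"az":0.014,"gripper":255},{"x":-0.0007,"y":0.0065,"z":0.092,"ax":0,"ay":0,"az":0.014,"gripper":255},{"x":-0.0007,"y":0.0065,"z":0.092,"ax":0,"ay":0,"az":0.014,"gripper":255},{"x":-0.0007,"y":0.0065,"z":0.092,"ax":0,"ay":0,"az":0.014,"gripper":255}]'
python3 - <<'E'
from h import *
cmd(tr(0,-.0545,.018),Rtool(-79))
E
```

```text
time: 21.25
eef_pos: [0.588, -0.3291, 0.0278]
tcp_rot: [[0.982, 0.19, 0.002], [0.19, -0.982, -0.001], [0.002, 0.002, -1.0]]
force: [0.2, 0.6, -0.8]
opening: 0.0332
now [ 0.588  -0.3291  0.0278] t 21.25 F [ 0.2  0.6 -0.8] open 0.0332
xyz [-0.0014 -0.0028  0.0098] rot [ 0.0019 -0.0021 -0.0011]
```

```bash
python3 -m crank '[{"x":-0.001,"y":-0.002,"z":0.002,"ax":0,"ay":0,"az":0,"gripper":255},{"x":-0.001,"y":-0.002,"z":0.005,"ax":0,"ay":0,"az":0,"gripper":255},{"x":-0.001,"y":-0.002,"z":0.007,"ax":0,"ay":0,"az":0,"gripper":255},{"x":-0.001,"y":-0.002,"z":0.007,"ax":0,"ay":0,"az":0,"gripper":255},{"x":-0.001,"y":-0.002,"z":0.007,"ax":0,"ay":0,"az":0,"gripper":255}]'
python3 - <<'E'
from h import *
cmd(tr(0,-.0545,.0175),Rtool(-79))
E
```

```text
time: 21.75
eef_pos: [0.5858, -0.3268, 0.0195]
tcp_rot: [[0.982, 0.19, 0.0], [0.19, -0.982, 0.0], [0.0, -0.0, -1.0]]
force: [0.0, -0.0, -0.8]
opening: 0.0333
now [ 0.5858 -0.3268  0.0195] t 21.75 F [ 0.  -0.  -0.8] open 0.0333
xyz [0.0003 0.     0.002 ] rot [-0.     -0.0005 -0.0012]
```

```bash
python3 -m crank '[{"x":0,"y":0,"z":0.001,"ax":0,"ay":0,"az":0,"gripper":255},{"x":0,"y":0,"z":0.002,"ax":0,"ay":0,"az":0,"gripper":255},{"x":0,"y":0,"z":0.002,"ax":0,"ay":0,"az":0,"gripper":255},{"x":0,"y":0,"z":0.002,"ax":0,"ay":0,"az":0,"gripper":255}]'
python3 -m crank '[{"x":0,"y":0,"z":0,"ax":0,"ay":0,"az":0,"gripper":125},{"x":0,"y":0,"z":0,"ax":0,"ay":0,"az":0,"gripper":125},{"x":0,"y":0,"z":0,"ax":0,"ay":0,"az":0,"gripper":125},{"x":0,"y":0,"z":-0.02,"ax":0,"ay":0,"az":0,"gripper":125},{"x":0,"y":0,"z":-0.05,"ax":0,"ay":0,"az":0,"gripper":125},{"x":0,"y":0,"z":-0.09,"ax":0,"ay":0,"az":0,"gripper":125},{"x":0,"y":0,"z":-0.1,"ax":0,"ay":0,"az":0,"gripper":125}]'
python3 - <<'E'
from h import *
cmd([.5263,-.0328,.10],Rtool(-79))
E
```

```text
time: 22.15
eef_pos: [0.5859, -0.3269, 0.0179]
tcp_rot: [[0.982, 0.19, 0.001], [0.19, -0.982, -0.0], [0.001, 0.0, -1.0]]
force: [-0.1, 0.7, 2.7]
opening: 0.0335
time: 22.85
eef_pos: [0.5882, -0.3286, 0.1221]
tcp_rot: [[0.982, 0.19, 0.007], [0.19, -0.982, -0.005], [0.006, 0.006, -1.0]]
force: [0.2, 0.3, 1.0]
opening: 0.0442
now [ 0.5882 -0.3286  0.1221] t 22.85 F [0.2 0.3 1. ] open 0.0442
xyz [-0.0048 -0.3023  0.0202] rot [ 0.0064 -0.0061 -0.0012]
```

```bash
python3 -m crank '[{"x":-0.001,"y":-0.04,"z":0,"ax":0,"ay":0,"az":-0.14,"gripper":90},{"x":-0.002,"y":-0.08,"z":0.004,"ax":0,"ay":0,"az":-0.28,"gripper":90},{"x":-0.002,"y":-0.12,"z":0.008,"ax":0,"ay":0,"az":-0.42,"gripper":90},{"x":-0.003,"y":-0.16,"z":0.01,"ax":0,"ay":0,"az":-0.56,"gripper":90},{"x":-0.004,"y":-0.2,"z":0.012,"ax":0,"ay":0,"az":-0.7,"gripper":90},{"x":-0.004,"y":-0.24,"z":0.016,"ax":0,"ay":0,"az":-0.84,"gripper":90},{"x":-0.005,"y":-0.275,"z":0.018,"ax":0,"ay":0,"az":-0.98,"gripper":90},{"x":-0.005,"y":-0.3,"z":0.02,"ax":0,"ay":0,"az":-1.12,"gripper":90}]'
python3 - <<'E'
from h import *
cmd([.5262,-.0328,.10],Rtool(11))
E
```

```text
time: 23.65
eef_pos: [0.5222, -0.0307, 0.0969]
tcp_rot: [[0.25, 0.968, -0.002], [0.968, -0.25, 0.001], [0.001, -0.002, -1.0]]
force: [0.7, -0.2, -0.2]
opening: 0.0564
now [ 0.5222 -0.0307  0.0969] t 23.65 F [ 0.7 -0.2 -0.2] open 0.0564
xyz [-0.001   0.0044 -0.0031] rot [-0.002 -0.001 -0.445]
```

```bash
python3 -m crank '[{"x":-0.001,"y":0.002,"z":0,"ax":0,"ay":0,"az":-0.14,"gripper":90},{"x":-0.001,"y":0.002,"z":0,"ax":0,"ay":0,"az":-0.28,"gripper":90},{"x":-0.001,"y":0.002,"z":0,"ax":0,"ay":0,"az":-0.4,"gripper":90},{"x":-0.001,"y":0.002,"z":0,"ax":0,"ay":0,"az":-0.445,"gripper":90},{"x":-0.001,"y":0.002,"z":0,"ax":0,"ay":0,"az":-0.445,"gripper":90},{"x":-0.001,"y":0.002,"z":0,"ax":0,"ay":0,"az":-0.445,"gripper":90},{"x":-0.001,"y":0.002,"z":0,"ax":0,"ay":0,"az":-0.445,"gripper":90}]'
python3 - <<'E'
from h import *
grab('wrist','w11'); p,d,K,T,W=grab('top','t11')
a=np.radians(TH); X=(W[...,:2]-O[:2])@np.array([[np.cos(a),-np.sin(a)],[np.sin(a),np.cos(a)]])
for n,lo,hi in [('round',.02,.1),('long',-.1,-.02)]:
    m=(np.abs(X[...,0])<.062)&(X[...,1]>lo)&(X[...,1]<hi)&(W[...,2]>.023)&(W[...,2]<.035)
    q=X[m]; print(n,len(q),cv2.minAreaRect((q*1000).astype(np.float32)),q.mean(0)*1000,np.median(W[m][:,2]))
cmd([.5262,-.0328,.006],Rtool(11))
E
```

```text
time: 24.35
eef_pos: [0.5255, -0.0346, 0.0974]
tcp_rot: [[-0.183, 0.983, 0.0], [0.983, 0.183, 0.0], [0.0, 0.0, -1.0]]
force: [0.5, 0.6, 0.3]
opening: 0.0564
round 535 ((-0.2824101448059082, 55.12521743774414), (51.71968078613281, 52.4811897277832), 35.70651626586914) [-0.44860163 55.80148584] 0.02971482961958869
long 812 ((-0.8103256225585938, -54.861236572265625), (99.84095764160156, 34.78355407714844), 0.8842854499816895) [ -1.5035426  -53.95872591] 0.029715562923193786
now [ 0.5256 -0.0347  0.0975] t 24.45 F [ 0.3 -0.1  1.7] open 0.0566
xyz [0.0017 0.0009 0.0915] rot [ 0.0003 -0.0001 -0.0075]
```

View pics/w11.png

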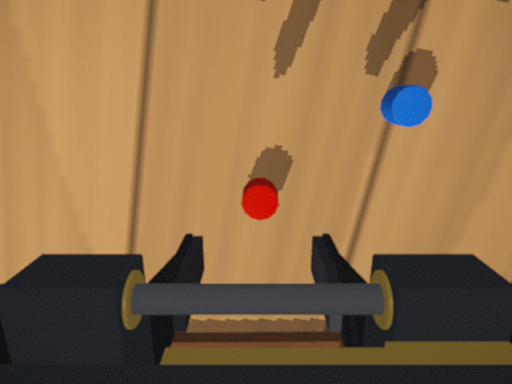

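View pics/t11.png

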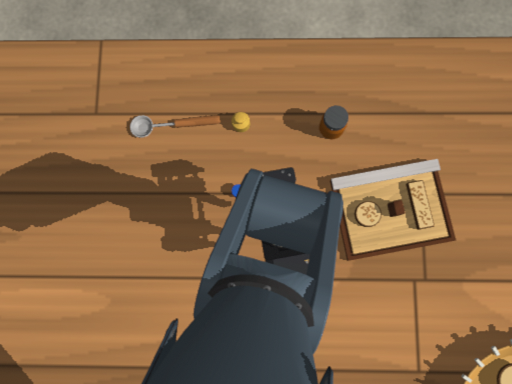

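Both slices sit where they should: round at (-0.3, 55.3) and long at (-0.9, -54.6), within 1°. The red marker at (260,198) is between the fingers, so I'll grip it.

```bash
python3 -m crank '[{"x":0.0017,"y":0.001,"z":0.03,"ax":0,"ay":0,"az":-0.005,"gripper":90},{"x":0.0017,"y":0.001,"z":0.06,"ax":0,"ay":0,"az":-0.005,"gripper":90},{"x":0.0017,"y":0.001,"z":0.08,"ax":0,"ay":0,"az":-0.005,"gripper":90},{"x":0.0017,"y":0.001,"z":0.09,"ax":0,"ay":0,"az":-0.005,"gripper":90},{"x":0.0017,"y":0.001,"z":0.09,"ax":0,"ay":0,"az":-0.005,"gripper":90},{"x":0.0017,"y":0.001,"z":0.09,"ax":0,"ay":0,"az":-0.005,"gripper":90},{"x":0.0017,"y":0.001,"z":0.09,"ax":0,"ay":0,"az":-0.005,"gripper":255},{"x":0.0017,"y":0.001,"z":0.09,"ax":0,"ay":0,"az":-0.005,"gripper":255}]'
python3 -m crank '[{"x":0,"y":0,"z":0,"ax":0,"ay":0,"az":0,"gripper":255},{"x":0,"y":0,"z":0,"ax":0,"ay":0,"az":0,"gripper":255},{"x":0,"y":0,"z":0,"ax":0,"ay":0,"az":0,"gripper":255},{"x":0,"y":0,"z":0,"ax":0,"ay":0,"az":0,"gripper":255}]'
python3 -m crank '[{"x":0,"y":0,"z":-0.01,"ax":0,"ay":0,"az":0,"gripper":255},{"x":0,"y":0,"z":-0.03,"ax":0,"ay":0,"az":0,"gripper":255},{"x":0,"y":0,"z":-0.06,"ax":0,"ay":0,"az":0,"gripper":255},{"x":0,"y":0,"z":-0.09,"ax":0,"ay":0,"az":0,"gripper":255},{"x":0,"y":0,"z":-0.105,"ax":0,"ay":0,"az":0,"gripper":255},{"x":0,"y":0,"z":-0.105,"ax":0,"ay":0,"az":0,"gripper":255}]'
python3 - <<'E'
from h import *
p,d,K,T,W=grab('wrist','w12')
s=arm.read_state(); R=np.array(s['tcp_rot']); t=np.array(s['eef_pos'])
L=(W-t)@R
m=(p[...,0]>120)&(p[...,1]<60)&(p[...,2]<60)&(np.abs(L[...,0])<.03)&(L[...,2]<-.012)&(L[...,2]>-.03)
q=L[m]; print(len(q),'zmed',np.median(q[:,2]).round(4),q.mean(0).round(4),'ext',np.percentile(q,[.5,99.5],axis=0).round(4).tolist())
cmd(tr(-.0003,.0553,.12),Rtool(11))
E
```

```text
time: 25.25
eef_pos: [0.5271, -0.033, 0.0086]
tcp_rot: [[-0.189, 0.982, 0.002], [0.982, 0.189, -0.0], [-0.001, 0.002, -1.0]]
force: [-0.2, 0.4, 0.7]
opening: 0.0468
time: 25.65
eef_pos: [0.5265, -0.0328, 0.008]
tcp_rot: [[-0.189, 0.982, 0.001], [0.982, 0.189, -0.0], [-0.0, 0.001, -1.0]]
force: [-0.5, -0.5, 3.4]
opening: 0.0273
time: 26.25
eef_pos: [0.5279, -0.0332, 0.1152]
tcp_rot: [[-0.189, 0.982, 0.006], [0.982, 0.189, -0.001], [-0.003, 0.005, -1.0]]
force: [-0.7, -0.3, -0.6]
opening: 0.0272
2271 zmed -0.018 [ 0.0034  0.0011 -0.0177] ext [[-0.0085, -0.0118, -0.0195], [0.0144, 0.014, -0.0123]]
now [ 0.5269 -0.0329  0.1138] t 26.3 F [ 0.5  0.2 -0.6] open 0.027
xyz [-0.1899  0.0021 -0.0059] rot [ 0.003   0.0013 -0.0019]
```

View pics/w12.png

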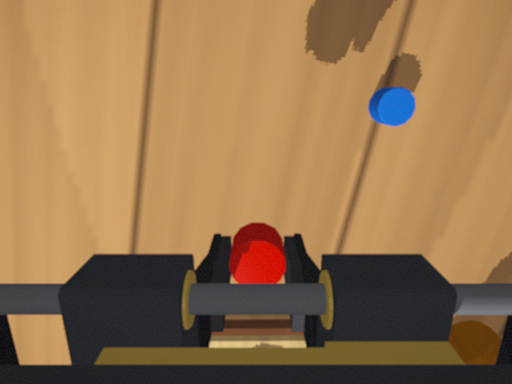

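```bash
python3 -m crank '[{"x":-0.012,"y":0,"z":0,"ax":0,"ay":0,"az":0,"gripper":255},{"x":-0.04,"y":0.001,"z":-0.001,"ax":0,"ay":0,"az":0,"gripper":255},{"x":-0.08,"y":0.001,"z":-0.002,"ax":0,"ay":0,"az":0,"gripper":255},{"x":-0.12,"y":0.002,"z":-0.003,"ax":0,"ay":0,"az":0,"gripper":255},{"x":-0.155,"y":0.002,"z":-0.003,"ax":0,"ay":0,"az":0,"gripper":255},{"x":-0.18,"y":0.002,"z":-0.003,"ax":0,"ay":0,"az":0,"gripper":255},{"x":-0.19,"y":0.002,"z":-0.003,"ax":0,"ay":0,"az":0,"gripper":255},{"x":-0.19,"y":0.002,"z":-0.003,"ax":0,"ay":0,"az":0,"gripper":255}]'
python3 - <<'E'
from h import *
cmd(tr(-.0003,.0553,.045),Rtool(11))
E
```

```text
time: 27.1
eef_pos: [0.5636, -0.2204, 0.1143]
tcp_rot: [[-0.186, 0.982, -0.001], [0.982, 0.186, 0.001], [0.001, -0.001, -1.0]]
force: [-0.3, 0.3, -0.6]
opening: 0.0272
now [ 0.5636 -0.2204  0.1143] t 27.1 F [-0.3  0.3 -0.6] open 0.0272
xyz [0.0011 0.0016 0.0693] rot [-0.0008 -0.0012 -0.0044]
```

```bash
python3 -m crank '[{"x":0,"y":0.001,"z":0.015,"ax":0,"ay":0,"az":0,"gripper":255},{"x":0,"y":0.001,"z":0.04,"ax":0,"ay":0,"az":0,"gripper":255},{"x":0,"y":0.001,"z":0.06,"ax":0,"ay":0,"az":0,"gripper":255},{"x":0,"y":0.001,"z":0.068,"ax":0,"ay":0,"az":0,"gripper":255},{"x":0,"y":0.001,"z":0.069,"ax":0,"ay":0,"az":0,"gripper":255},{"x":0,"y":0.001,"z":0.069,"ax":0,"ay":0,"az":0,"gripper":255},{"x":0,"y":0.001,"z":0.069,"ax":0,"ay":0,"az":0,"gripper":255}]'
python3 - <<'E'
from h import *
cmd(tr(-.0003,.0553,.037),Rtool(11))
E
```

```text
time: 27.8
eef_pos: [0.5658, -0.2188, 0.0474]
tcp_rot: [[-0.189, 0.982, 0.002], [0.982, 0.189, -0.001], [-0.001, 0.002, -1.0]]
force: [0.3, -0.5, 0.5]
opening: 0.0271
now [ 0.5658 -0.2188  0.0474] t 27.8 F [ 0.3 -0.5  0.5] open 0.0271
xyz [-0.     -0.001   0.0104] rot [ 0.0018  0.0011 -0.0015]
```

```bash
python3 -m crank '[{"x":0,"y":-0.0005,"z":0.003,"ax":0,"ay":0,"az":0,"gripper":255},{"x":0,"y":-0.0005,"z":0.006,"ax":0,"ay":0,"az":0,"gripper":255},{"x":0,"y":-0.0005,"z":0.0075,"ax":0,"ay":0,"az":0,"gripper":255},{"x":0,"y":-0.0005,"z":0.0075,"ax":0,"ay":0,"az":0,"gripper":255},{"x":0,"y":-0.0005,"z":0.0075,"ax":0,"ay":0,"az":0,"gripper":255}]'
python3 - <<'E'
from h import *
cmd(tr(-.0003,.0553,.037),Rtool(11))
E
```

```text
time: 28.3
eef_pos: [0.5646, -0.2189, 0.0391]
tcp_rot: [[-0.189, 0.982, 0.0], [0.982, 0.189, 0.0], [0.0, 0.0, -1.0]]
force: [0.1, 0.2, 0.0]
opening: 0.0271
now [ 0.5646 -0.2189  0.0391] t 28.3 F [0.1 0.2 0. ] open 0.0271
xyz [-0.0001  0.0002  0.0021] rot [ 0.0004 -0.     -0.0021]
```

```bash
python3 -m crank '[{"x":0,"y":0,"z":0.001,"ax":0,"ay":0,"az":0,"gripper":255},{"x":0,"y":0,"z":0.0018,"ax":0,"ay":0,"az":0,"gripper":255},{"x":0,"y":0,"z":0.0018,"ax":0,"ay":0,"az":0,"gripper":255},{"x":0,"y":0,"z":0.0018,"ax":0,"ay":0,"az":0,"gripper":255}]'
python3 -m crank '[{"x":0,"y":0,"z":0,"ax":0,"ay":0,"az":0,"gripper":140},{"x":0,"y":0,"z":0,"ax":0,"ay":0,"az":0,"gripper":140},{"x":0,"y":0,"z":0,"ax":0,"ay":0,"az":0,"gripper":140},{"x":0,"y":0,"z":-0.015,"ax":0,"ay":0,"az":0,"gripper":140},{"x":0,"y":0,"z":-0.04,"ax":0,"ay":0,"az":0,"gripper":140},{"x":0,"y":0,"z":-0.075,"ax":0,"ay":0,"az":0,"gripper":140},{"x":0,"y":0,"z":-0.08,"ax":0,"ay":0,"az":0,"gripper":140}]'
python3 - <<'E'
from h import *
cmd([.6135,.0520,.10],Rtool(11))
E
```

```text
time: 28.7
eef_pos: [0.5647, -0.2189, 0.0373]
tcp_rot: [[-0.189, 0.982, 0.0], [0.982, 0.189, 0.0], [0.0, 0.0, -1.0]]
force: [0.0, 0.3, -0.6]
opening: 0.0274
time: 29.4
eef_pos: [0.5674, -0.2205, 0.1224]
tcp_rot: [[-0.189, 0.982, 0.008], [0.982, 0.189, -0.005], [-0.006, 0.007, -1.0]]
force: [-0.2, -0.3, -0.0]
opening: 0.0393
now [ 0.5674 -0.2205  0.1224] t 29.4 F [-0.2 -0.3 -0. ] open 0.0393
xyz [0.259  0.0966 0.0215] rot [ 0.0073  0.0062 -0.0019]
```

```bash
python3 -m crank '[{"x":0.03,"y":0.012,"z":0,"ax":0,"ay":0,"az":0,"gripper":90},{"x":0.072,"y":0.027,"z":0.003,"ax":0,"ay":0,"az":0,"gripper":90},{"x":0.115,"y":0.043,"z":0.008,"ax":0,"ay":0,"az":0,"gripper":90},{"x":0.158,"y":0.059,"z":0.013,"ax":0,"ay":0,"az":0,"gripper":90},{"x":0.2,"y":0.075,"z":0.018,"ax":0,"ay":0,"az":0,"gripper":90},{"x":0.24,"y":0.089,"z":0.02,"ax":0,"ay":0,"az":0,"gripper":90},{"x":0.259,"y":0.0966,"z":0.02,"ax":0,"ay":0,"az":0,"gripper":90},{"x":0.259,"y":0.0966,"z":0.02,"ax":0,"ay":0,"az":0,"gripper":90}]'
python3 -m crank '[{"x":0,"y":0,"z":0,"ax":0,"ay":0,"az":0,"gripper":90},{"x":0,"y":0,"z":0,"ax":0,"ay":0,"az":0,"gripper":90},{"x":0,"y":0,"z":0,"ax":0,"ay":0,"az":0,"gripper":90}]'
python3 - <<'E'
from h import *
grab('wrist','w13'); p,d,K,T,W=grab('top','t13')
a=np.radians(TH); X=(W[...,:2]-O[:2])@np.array([[np.cos(a),-np.sin(a)],[np.sin(a),np.cos(a)]])
for n,lo,hi,z0,z1 in [('red',.02,.1,.046,.06),('round',.02,.1,.023,.035),('long',-.1,-.02,.023,.035)]:
    m=(np.abs(X[...,0])<.062)&(X[...,1]>lo)&(X[...,1]<hi)&(W[...,2]>z0)&(W[...,2]<z1)
    q=X[m]; print(n,len(q),np.round(q.mean(0)*1000,1),np.median(W[m][:,2]) if len(q) else 0)
cmd([.6135,.0520,.008],Rtool(11))
E
```

```text
time: 30.2
eef_pos: [0.6105, 0.057, 0.0975]
tcp_rot: [[-0.193, 0.981, 0.001], [0.981, 0.193, 0.001], [0.001, 0.001, -1.0]]
force: [0.0, -1.0, 0.6]
opening: 0.0563
time: 30.5
eef_pos: [0.6105, 0.0523, 0.0975]
tcp_rot: [[-0.187, 0.982, 0.0], [0.982, 0.187, -0.0], [-0.0, 0.0, -1.0]]
force: [0.8, 0.0, -0.3]
opening: 0.0561
red 155 [-1.1 56.5] 0.05332955927491179
round 368 [-0.6 57.8] 0.02962797660816762
long 813 [ -1.8 -53.9] 0.02967232849035071
now [0.6106 0.0524 0.0974] t 30.6 F [-0.7  0.1 -0. ] open 0.0563
xyz [-0.001   0.0027  0.0894] rot [ 0.0005  0.0001 -0.0038]
```

View pics/w13.png

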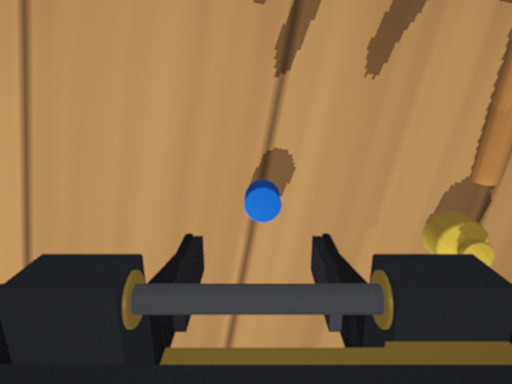

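View pics/t13.png

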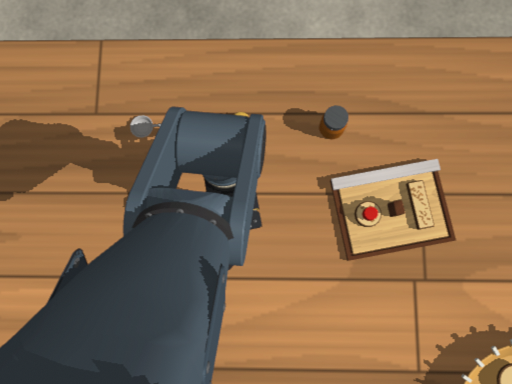

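The red marker stands on the round slice, within about 1 mm of its middle. Blue at (262,200) is between the fingers.

```bash
python3 -m crank '[{"x":-0.0005,"y":0.0025,"z":0.03,"ax":0,"ay":0,"az":0,"gripper":90},{"x":-0.0005,"y":0.0025,"z":0.06,"ax":0,"ay":0,"az":0,"gripper":90},{"x":-0.0005,"y":0.0025,"z":0.08,"ax":0,"ay":0,"az":0,"gripper":90},{"x":-0.0005,"y":0.0025,"z":0.088,"ax":0,"ay":0,"az":0,"gripper":90},{"x":-0.0005,"y":0.0025,"z":0.088,"ax":0,"ay":0,"az":0,"gripper":90},{"x":-0.0005,"y":0.0025,"z":0.088,"ax":0,"ay":0,"az":0,"gripper":90},{"x":-0.0005,"y":0.0025,"z":0.088,"ax":0,"ay":0,"az":0,"gripper":255},{"x":-0.0005,"y":0.0025,"z":0.088,"ax":0,"ay":0,"az":0,"gripper":255}]'
python3 -m crank '[{"x":0,"y":0,"z":0,"ax":0,"ay":0,"az":0,"gripper":255},{"x":0,"y":0,"z":0,"ax":0,"ay":0,"az":0,"gripper":255},{"x":0,"y":0,"z":0,"ax":0,"ay":0,"az":0,"gripper":255},{"x":0,"y":0,"z":0,"ax":0,"ay":0,"az":0,"gripper":255}]'
python3 -m crank '[{"x":0,"y":0,"z":-0.01,"ax":0,"ay":0,"az":0,"gripper":255},{"x":0,"y":0,"z":-0.03,"ax":0,"ay":0,"az":0,"gripper":255},{"x":0,"y":0,"z":-0.06,"ax":0,"ay":0,"az":0,"gripper":255},{"x":0,"y":0,"z":-0.09,"ax":0,"ay":0,"az":0,"gripper":255},{"x":0,"y":0,"z":-0.115,"ax":0,"ay":0,"az":0,"gripper":255},{"x":0,"y":0,"z":-0.115,"ax":0,"ay":0,"az":0,"gripper":255}]'
python3 - <<'E'
from h import *
p,d,K,T,W=grab('wrist','w14')
s=arm.read_state(); R=np.array(s['tcp_rot']); t=np.array(s['eef_pos'])
L=(W-t)@R
m=(p[...,2]>120)&(p[...,0]<60)&(np.abs(L[...,0])<.03)&(L[...,2]<-.012)&(L[...,2]>-.03)
q=L[m]; print(len(q),'zmed',np.median(q[:,2]).round(4),q.mean(0).round(4),'ext',np.percentile(q,[.5,99.5],axis=0).round(4).tolist())
cmd(tr(-.001,-.0546,.13),Rtool(11))
E
```

```text
time: 31.4
eef_pos: [0.6141, 0.0536, 0.0106]
tcp_rot: [[-0.189, 0.982, 0.003], [0.982, 0.189, -0.0], [-0.001, 0.003, -1.0]]
force: [-0.3, -0.7, 0.7]
opening: 0.0473
time: 31.8
eef_pos: [0.6134, 0.0537, 0.0097]
tcp_rot: [[-0.189, 0.982, 0.001], [0.982, 0.189, 0.0], [-0.0, 0.001, -1.0]]
force: [0.3, 0.3, 2.5]
opening: 0.0271
time: 32.4
eef_pos: [0.616, 0.0535, 0.1287]
tcp_rot: [[-0.189, 0.982, 0.009], [0.982, 0.189, -0.001], [-0.002, 0.009, -1.0]]
force: [0.7, 1.2, -0.6]
opening: 0.0269
2173 zmed -0.0169 [ 0.0022  0.0016 -0.0167] ext [[-0.0096, -0.0114, -0.0183], [0.0134, 0.0145, -0.0122]]
now [0.6145 0.0536 0.1267] t 32.45 F [ 0.  -0.8 -0.8] open 0.0269
xyz [-0.3682 -0.1007 -0.0033] rot [ 0.005   0.0014 -0.0019]
```

```bash
python3 -m crank '[{"x":-0.015,"y":-0.004,"z":0,"ax":0,"ay":0,"az":0,"gripper":255},{"x":-0.05,"y":-0.014,"z":0,"ax":0,"ay":0,"az":0,"gripper":255},{"x":-0.09,"y":-0.025,"z":0,"ax":0,"ay":0,"az":0,"gripper":255},{"x":-0.135,"y":-0.037,"z":0,"ax":0,"ay":0,"az":0,"gripper":255},{"x":-0.18,"y":-0.049,"z":0,"ax":0,"ay":0,"az":0,"gripper":255},{"x":-0.225,"y":-0.062,"z":0,"ax":0,"ay":0,"az":0,"gripper":255},{"x":-0.265,"y":-0.073,"z":0,"ax":0,"ay":0,"az":0,"gripper":255},{"x":-0.305,"y":-0.084,"z":0,"ax":0,"ay":0,"az":0,"gripper":255}]'
python3 - <<'E'
from h import *
cmd(tr(-.001,-.0542,.12),Rtool(11))
E
```

```text
time: 33.25
eef_pos: [0.586, -0.2641, 0.1222]
tcp_rot: [[-0.188, 0.982, -0.003], [0.982, 0.188, 0.002], [0.003, -0.003, -1.0]]
force: [0.4, 0.1, -0.3]
opening: 0.0275
now [ 0.586  -0.2641  0.1222] t 33.25 F [ 0.4  0.1 -0.3] open 0.0275
xyz [-0.0613 -0.0127  0.0021] rot [-0.0026 -0.0026 -0.0031]
```

```bash
python3 -m crank '[{"x":-0.03,"y":-0.006,"z":0,"ax":0,"ay":0,"az":0,"gripper":255},{"x":-0.05,"y":-0.011,"z":0,"ax":0,"ay":0,"az":0,"gripper":255},{"x":-0.058,"y":-0.0127,"z":0,"ax":0,"ay":0,"az":0,"gripper":255},{"x":-0.059,"y":-0.0127,"z":0,"ax":0,"ay":0,"az":0,"gripper":255},{"x":-0.059,"y":-0.0127,"z":0,"ax":0,"ay":0,"az":0,"gripper":255},{"x":-0.059,"y":-0.0127,"z":0,"ax":0,"ay":0,"az":0,"gripper":255}]'
python3 - <<'E'
from h import *
cmd(tr(-.001,-.0542,.048),Rtool(11))
E
```

```text
time: 33.85
eef_pos: [0.5869, -0.3201, 0.1241]
tcp_rot: [[-0.191, 0.982, -0.0], [0.982, 0.191, 0.001], [0.001, -0.0, -1.0]]
force: [-0.9, -0.3, -0.5]
opening: 0.0273
now [ 0.5869 -0.3201  0.1241] t 33.85 F [-0.9 -0.3 -0.5] open 0.0273
xyz [-0.0061 -0.0031  0.0761] rot [-0.0002 -0.0013 -0.0001]
```

```bash
python3 -m crank '[{"x":-0.003,"y":-0.0015,"z":0.015,"ax":0,"ay":0,"az":0,"gripper":255},{"x":-0.0055,"y":-0.003,"z":0.04,"ax":0,"ay":0,"az":0,"gripper":255},{"x":-0.0055,"y":-0.003,"z":0.06,"ax":0,"ay":0,"az":0,"gripper":255},{"x":-0.0055,"y":-0.003,"z":0.07,"ax":0,"ay":0,"az":0,"gripper":255},{"x":-0.0055,"y":-0.003,"z":0.074,"ax":0,"ay":0,"az":0,"gripper":255},{"x":-0.0055,"y":-0.003,"z":0.074,"ax":0,"ay":0,"az":0,"gripper":255},{"x":-0.0055,"y":-0.003,"z":0.074,"ax":0,"ay":0,"az":0,"gripper":255},{"x":-0.0055,"y":-0.003,"z":0.074,"ax":0,"ay":0,"az":0,"gripper":255}]'
python3 - <<'E'
from h import *
cmd(tr(-.001,-.0542,.0385),Rtool(11))
E
```

```text
time: 34.65
eef_pos: [0.5857, -0.3284, 0.0514]
tcp_rot: [[-0.189, 0.982, 0.002], [0.982, 0.189, -0.001], [-0.002, 0.002, -1.0]]
force: [0.0, -0.4, -0.4]
opening: 0.027
now [ 0.5857 -0.3284  0.0514] t 34.65 F [ 0.  -0.4 -0.4] open 0.027
xyz [ 0.002  -0.0003  0.0129] rot [ 0.0019  0.0017 -0.0018]
```

```bash
python3 -m crank '[{"x":0.0015,"y":0,"z":0.003,"ax":0,"ay":0,"az":0,"gripper":255},{"x":0.0015,"y":0,"z":0.007,"ax":0,"ay":0,"az":0,"gripper":255},{"x":0.0015,"y":0,"z":0.01,"ax":0,"ay":0,"az":0,"gripper":255},{"x":0.0015,"y":0,"z":0.01,"ax":0,"ay":0,"az":0,"gripper":255},{"x":0.0015,"y":0,"z":0.01,"ax":0,"ay":0,"az":0,"gripper":255}]'
python3 - <<'E'
from h import *
cmd(tr(-.001,-.0542,.0385),Rtool(11))
E
```

```text
time: 35.15
eef_pos: [0.5846, -0.3265, 0.04]
tcp_rot: [[-0.189, 0.982, 0.0], [0.982, 0.189, 0.0], [0.0, 0.0, -1.0]]
force: [-0.6, 1.3, 0.2]
opening: 0.027
now [ 0.5846 -0.3265  0.04  ] t 35.15 F [-0.6  1.3  0.2] open 0.027
xyz [-0.0002  0.0004  0.0015] rot [ 0.0002 -0.0003 -0.002 ]
```

```bash
python3 -m crank '[{"x":0,"y":0,"z":0.001,"ax":0,"ay":0,"az":0,"gripper":255},{"x":0,"y":0,"z":0.0013,"ax":0,"ay":0,"az":0,"gripper":255},{"x":0,"y":0,"z":0.0013,"ax":0,"ay":0,"az":0,"gripper":255},{"x":0,"y":0,"z":0.0013,"ax":0,"ay":0,"az":0,"gripper":255}]'
python3 -m crank '[{"x":0,"y":0,"z":0,"ax":0,"ay":0,"az":0,"gripper":140},{"x":0,"y":0,"z":0,"ax":0,"ay":0,"az":0,"gripper":140},{"x":0,"y":0,"z":0,"ax":0,"ay":0,"az":0,"gripper":140},{"x":0,"y":0,"z":-0.015,"ax":0,"ay":0,"az":0,"gripper":140},{"x":0,"y":0,"z":-0.04,"ax":0,"ay":0,"az":0,"gripper":140},{"x":0,"y":0,"z":-0.075,"ax":0,"ay":0,"az":0,"gripper":140},{"x":0,"y":0,"z":-0.12,"ax":0,"ay":0,"az":0,"gripper":140}]'
python3 -m crank '[{"x":0.05,"y":0,"z":-0.01,"ax":0,"ay":0,"az":0,"gripper":140},{"x":0.1,"y":0,"z":-0.02,"ax":0,"ay":0,"az":0,"gripper":140},{"x":0.15,"y":0,"z":-0.03,"ax":0,"ay":0,"az":0,"gripper":140},{"x":0.2,"y":0,"z":-0.03,"ax":0,"ay":0,"az":0,"gripper":140},{"x":0.25,"y":0,"z":-0.03,"ax":0,"ay":0,"az":0,"gripper":140},{"x":0.29,"y":0,"z":-0.03,"ax":0,"ay":0,"az":0,"gripper":140},{"x":0.3,"y":0,"z":-0.03,"ax":0,"ay":0,"az":0,"gripper":140},{"x":0.3,"y":0,"z":-0.03,"ax":0,"ay":0,"az":0,"gripper":140}]'
python3 - <<'E'
from h import *
p0,d0,K0,T0,W0=load('top0')
ps,*_=grab('scene','s15'); p,d,K,T,W=grab('top','t15')
cv2.imwrite('pics/s15z.png',cv2.resize(cv2.cvtColor(ps[90:220,80:250],cv2.COLOR_RGB2BGR),None,fx=4.5,fy=4.5,interpolation=cv2.INTER_CUBIC))
cv2.imwrite('pics/t15z.png',cv2.resize(cv2.cvtColor(p[90:280,300:480],cv2.COLOR_RGB2BGR),None,fx=3.1,fy=3.1,interpolation=cv2.INTER_CUBIC))
a=np.radians(TH); X=(W[...,:2]-O[:2])@np.array([[np.cos(a),-np.sin(a)],[np.sin(a),np.cos(a)]])
for n,lo,hi,z0,z1 in [('block',-.02,.02,.053,.07),('red',.02,.1,.046,.06),('round',.02,.1,.023,.035),('blue',-.1,-.02,.046,.06),('long',-.1,-.02,.023,.035)]:
    m=(np.abs(X[...,0])<.062)&(X[...,1]>lo)&(X[...,1]<hi)&(W[...,2]>z0)&(W[...,2]<z1)
    q=X[m]; r=cv2.minAreaRect((q*1000).astype(np.float32)); print(n,len(q),'rect',np.round(r[0],1),np.round(r[1],1),round(r[2],1),'z',np.median(W[m][:,2]).round(4))
q=(np.abs(X[...,0])<.06)&(np.abs(X[...,1])<.095)&(W[...,2]<.02)
for lo,hi in [(-.06,-.04),(.04,.06)]:
    k=q&(X[...,0]>lo)&(X[...,0]<hi); print('board z',lo,np.nanmedian(W[k][:,2]).round(4))
for n,(u0,v0,u1,v1),z0,z1 in [('jar',(310,100,360,145),.06,.09),('weight',(228,105,255,135),.035,.06),('spoon',(120,105,222,142),.008,.06)]:
    for w in (W0,W):
        q=w[v0:v1,u0:u1].reshape(-1,3); q=q[(q[:,2]>z0)&(q[:,2]<z1)]; print(n,q.mean(0).round(4))
print(arm.read_state()['eef_pos'],arm.read_state()['time'])
E
```

```text
time: 35.55
eef_pos: [0.5848, -0.3266, 0.039]
tcp_rot: [[-0.189, 0.982, 0.001], [0.982, 0.189, 0.0], [-0.0, 0.001, -1.0]]
force: [-0.2, -0.0, -1.0]
opening: 0.0272
time: 36.25
eef_pos: [0.5837, -0.3258, 0.1595]
tcp_rot: [[-0.189, 0.982, -0.002], [0.982, 0.189, 0.002], [0.003, -0.002, -1.0]]
force: [-0.1, -0.3, -1.1]
opening: 0.0393
time: 37.05
eef_pos: [0.5279, -0.0305, 0.1901]
tcp_rot: [[-0.192, 0.981, 0.002], [0.981, 0.192, -0.001], [-0.001, 0.002, -1.0]]
force: [0.0, -0.0, 0.8]
opening: 0.0392
block 156 rect [-0.2  0.5] [29.8 20.2] 1.4 z 0.0594
red 156 rect [-0.9 55.9] [26.8 26.4] 17.2 z 0.0535
round 363 rect [-0.4 55.3] [51.8 52.6] 35.4 z 0.0295
blue 158 rect [ -2.8 -54.7] [27. 26.] 79.4 z 0.0534
long 645 rect [ -1.  -55.2] [35.1 99.6] 89.6 z 0.0296
board z -0.06 0.0138
board z 0.04 0.0137
jar [ 0.7564 -0.1491  0.0747]
jar [ 0.7564 -0.1491  0.0746]
weight [0.7668 0.0491 0.0445]
weight [0.7668 0.0491 0.0445]
spoon [0.7661 0.1873 0.0155]
spoon [0.766  0.1869 0.0155]
[ 0.52914221 -0.03299823  0.18981391] 37.15
```

View pics/s15z.png

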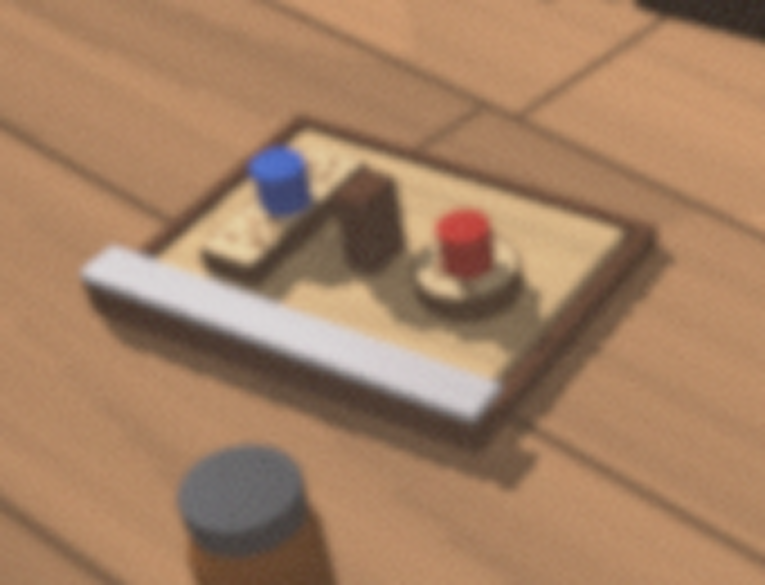

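View pics/t15z.png

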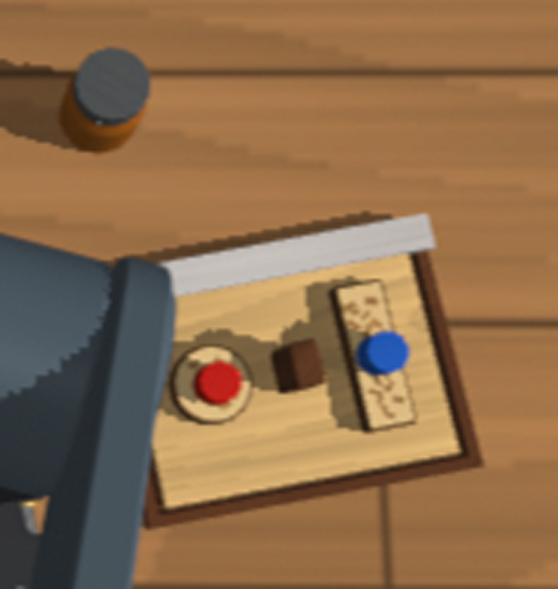

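Everything stands as asked and the arm is clear, so I'll hand it in.

```bash
python3 -c "
from h import *
print(arm.close_job())"
```

```text
the job is handed in; nothing more can be done
None
```

The tray is set out as asked, and I handed the job in at about 37 s. I tucked the board's back edge under the lip and lowered its front until it lay flat. Then I placed the round slice, the long slice, the red marker and the blue marker, in that order.

The last pictures, in the tray frame (x to the back, y to the left, mm), showed:

| Thing | Measured |
|---|---|
| Board | flat, top about 13 at both front and back; block at (-0.2, 0.5) |
| Round slice | (-0.4, 55.3); aim was 55 left of the block |
| Long slice | (-1.0, -55.2), less than 1° off front-to-back |
| Red marker | upright, within about 1 of the round slice's middle |
| Blue marker | upright, about 2 front of the long slice's middle |

- **Left alone:** the jar, weight and spoon were where they started, within camera noise.
- **Forces:** the readings I took stayed under about 6 N, and nothing collided.
- **Disagreements:** the network once reported the blue marker as red, so I took positions from the depth pictures instead. The wrist camera's heights differed from the others by about 2 to 3 mm. I did not use them for the placings.

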